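# Load the bench shaker, swing its retaining bar home, set the timer and start it

### The job

Get the bench shaker running: stand the large brown sample bottle upright in the shaker's empty nest, against both rubber pads and beside the brown bottle already there. Then push the free end of the retaining bar round on its pivot until it is fully home against its stop, roll the timer thumbwheel until its red ridge stands at the white pointer, and last press the green start button all the way down and let go. Keep start for last, and leave the other things on the bench where they are.

Things in the scene. Friction and masses are not known exactly. Their poses are not given: they have to be found in the camera images.
- shaker: white bench shaker, fixed in place, 240 mm deep (x), 370 mm wide (y from -195 to +175 mm). Origin: under it on the bench; its +x points to its back, +y to its left. Aluminium platform, top 56 mm above the bench, with two bottle nests before a 46 mm high steel fence (x = +65 mm). Dark console at its right end (y = -119 to -181 mm), top also 56 mm high, with thumbwheel and start button
- sample_bottle: large brown (amber) bottle with blue screw cap, 54 mm dia., 110 mm high, about 0.3 kg; body straight to about 75 mm above its underside, cap 34 mm dia. from 96 to 110 mm. Origin: centre of its underside. Grasp round the body. It stands on the bench to the right
- partner_bottle: identical brown bottle that already stands in the left nest; stays there
- white_bottle: white bottle with blue cap, 56 mm dia., 103 mm high, on the bench to the right; not part of the job. Origin: centre of its underside
- vial_blue: small blue vial, 24 mm dia., 50 mm high, on the bench at the right; not part of the job
- marker: black and white marker pen lying on the bench before the shaker, 13 x 135 x 14 mm; not part of the job
- nest_empty (a point): point on the platform where the centre of the sample bottle's underside belongs, touching both rubber pads (upright, black, 12 mm dia., 44 mm high, 40 mm apart, 26 mm behind this point). Shaker's axes. The neighbour bottle's centre is 97 mm to its left (+y). With the bar home the bottle has 2 to 3 mm of play between pads and bar
- bar_pivot (a point): pivot pin of the retaining bar at the left end of the shaker, 86 mm above the bench, the height of the bar's middle. Shaker's axes. A tall cabinet with a clear panel stands at the left end of the bench (y over 0.5 m): the gripper starts close to it
- bar_knob (a point): middle of the red upright knob on the free end of the bar, 235 mm from the pivot; knob 17 mm dia. at most, its top 21 mm above this point and the bar's top 20 mm below it. Push here, or pinch it
- stop_post (a point): face of the rubber bumper that the bar rests on when it is home, 30 mm from the knob's axis towards the pivot, on the far side (+x) of the bar; its aluminium post is 20 x 16 mm and reaches 12 mm above this point
- swing_bar (a joint): angle of the retaining bar: 0 = home at the stop, along the shaker's y axis across the front of both bottles; grows to 1.2 rad as its free end swings towards the robot (shaker's -x). About 0.35 N at the knob moves it; it stays where it is left. Bar 17 mm high, 13 mm thick, 22 to 38 mm above the platform; it nudges a bottle standing a little forward back to its pads
- timer_wheel (a joint): angle of the thumbwheel: 0 = red ridge on top, at the white pointers; negative = red ridge on the robot's side of them. Grows as the wheel's top rolls away from the robot (shaker's +x). Twelve ridges 30 degrees apart, standing 2.5 mm proud; no clicks; stays where it is left; about 0.8 N at the rim turns it, 1.3 rad either way
- red_ridge (a point): crest of the wheel's red ridge, at the wheel's outer radius of 26 mm
- wheel_pointer (a point): crest of the wheel, between the two white pointers: where the red ridge must stand, 72 mm above the bench (the wheel shows 16 mm above the console; pointers end 4 mm lower). The wheel's axis runs along the shaker's y, 26 mm below this point; the wheel is 20 mm wide, the opening in the console 25 mm (y) by 54 mm (x), with a 4 mm high rim
- start_button_top (a point): top of the green start button, 24 mm dia., 73 mm above the bench, 80 mm behind the thumbwheel on the console
- start_button (a joint): travel of the start button, 0 = up, 5 mm = fully down; spring, 4 N at full travel
Mind the look-alikes: they are no part of the job. Leave any pink look-alike of the sample_bottle alone.

How it is judged:
By the outcome, as a careful person would: the job done as asked, in the order asked, and still so for the second after the job is handed in, with the robot touching nothing.
It also fails if it takes over 67 s, if anything falls off the work surface, if the arm or the gripper's body presses on something with over 40 N, if the wrist force passes 120 N, or if a joint passes its speed limit or range.

### The arm

A 7-joint arm with a two-finger parallel gripper is mounted at the origin on a cart in front of the work surface, level with it; the furniture and walls round the work are solid. World frame = base frame: x ahead of the robot, y to its left, z up, the work surface at z = 0. Lengths are in m, angles in degrees, forces in N, time in s.
With the tool pointing down it reaches from about 0.425 to 0.875 m from the base axis. Payload 4.7 kg.
Tool frame: the origin (TCP) lies between the finger pads; the fingertips stand 8 mm ahead of it and the grasp point (between the pads) lies 11 mm behind it (env.tip_extent is the distance from the TCP to the fingertips, in m); z points along the fingers, y is the line along which they close (so a half turn about z gives the same grasp; the last joint's range is limited). The gripper opens to 87 mm and grips with 3 to 60 N. Pads are 19 mm wide; open, the fingers measure 117 mm over their backs; the gripper's body (75 mm by 190 mm) begins 51 mm behind the grasp point.
Start: joints at [77.527, 18.392, -4.016, 83.108, 1.295, 78.541, -3.26], TCP at [0.149, -0.633, 0.231] pointing down, gripper open.
Joint ranges: [-163.93, 163.93], [-17.29, 119.83], [-79.2, 71.16], [3.27, 140.29], [-89.18, 269.18], [5.43, 117.66], [-154.24, 154.24]. Speed limits (degrees/s): [147.25, 147.25, 180, 180, 180, 180, 180].

### API

Orientations are given as [roll, pitch, yaw] about the fixed x, y, z axes, in that order (R = Rz(yaw) Ry(pitch) Rx(roll)).
In Python, from cell import sensors, vision, workorder, env gives the robot as it stands.
- The arm moves only by the tool drive_tool, never from a script. Its argument "moves" is a list of rows, each an object of numbers: "x", "y", "z": the shift along the tool's x, y, z in mm; "rx", "ry", "rz": the turn, a rotation vector about the tool's x, y, z in rad; "fingers": the closure, from -1 (fully open) to 1 (shut). In form: [{"x": .., "y": .., "z": .., "rx": .., "ry": .., "rz": .., "fingers": ..}, ...]. A call has 1 to 20 rows; each row is the pose to reach, as a shift and turn from the pose commanded when the call began, along the tool's axes at that moment; what a row does not reach only later rows make up. A row lasts 1/8 s, in which the tool goes at most 62.5 mm and 10.7 degrees, less where a joint would pass 70% of its speed; a pose out of reach is approached as far as the arm can. A call with a gripper value outside its range is refused whole. The fingers move at their own pace and stop on an object; "force" is the grip in N (left out, the last holds). Time passes only in rows, so rows that repeat a pose let the fingers close. It gives the time, the measured TCP pose, the force, the opening and the grip force at its end, in the units of the state.
- sensors.get_obs(): the state, without advancing time (a new reading comes with each control period).
- vision.read_camera(name): name is "scene" or "side" or "wrist"; returns a dict with "image" (420x560x3 uint8, red, green, blue), "fx", "fy", "cx", "cy" (pixels), "k1" (the pictures are not rectified: a ray, as slopes to the right and down, at radius r is drawn at 1 + k1 r^2 times it, then the intrinsics apply), "R" (3x3) and "t" (3): a world point X has camera coordinates R X + t. Camera axes: x right, y down, z forward; pixel columns grow to the right and rows downward; lengths in m; the calibration is good to about 2 mm. A picture is of the moment at which its call begins. There is no depth.
- workorder.sign_off(): hands the job in; it is judged then, once.
The state is a dict: "time_s": time; "qpos": joint angles; "joint_velocities": joint speeds; "effort": joint torques, N m; "tool_pos": TCP position; "tool_rot": TCP orientation; "force": force on the tool from outside, world axes, zero at the start; "wrist_torque": the same for the moment, N m; "grip_width": finger opening in m; "grasp_force": force on a finger pad.
Only numpy, scipy, OpenCV 4.12 (cv2) and the standard library are available. Lean on these libraries where they do the work, as an engineer would, in place of code of your own. Each camera call takes 0.05 s, during which the arm holds its last target. There are 200 camera calls.

## Working session

There is one attempt and no reset: what is moved stays moved. The work goes in short steps, Python scripts to look and compute and a tool call to move; the robot and the scene stay as the last step left them, time stands still between calls to the robot, and variables do not carry over. Pictures are saved under pics/ and viewed, at most 10 in all, crops included, and the job is handed in when it is done.

Besides the shell and the picture viewer there is one more tool, called after "Call:" in YAML: its name, and indented under it one key for each argument. drive_tool: Moves the arm, as the interface text tells. Its arguments: {"type":"object","properties":{"moves":{"type":"array"},"force":{"type":"number"}},"required":["moves"]}

```bash
mkdir -p pics; ls
cat > h.py <<'E'
import numpy as np, cv2
from cell import sensors, vision, workorder, env
from scipy.spatial.transform import Rotation as Ro
def cam(n):
    c=vision.read_camera(n); c['K']=np.array([[c['fx'],0,c['cx']],[0,c['fy'],c['cy']],[0,0,1.]]); return c
def ray(c,u,v):
    d=np.array([(u-c['cx'])/c['fx'],(v-c['cy'])/c['fy']]); s=d.copy()
    for _ in range(30): s=d/(1+c['k1']*(s@s))
    R=np.array(c['R']);t=np.array(c['t']); w=R.T@np.array([s[0],s[1],1]); return -R.T@t, w/np.linalg.norm(w)
def tri(*obs): # (cam,u,v)
    A=0;b=0;L=[]
    for c,u,v in obs:
        o,d=ray(c,u,v);P=np.eye(3)-np.outer(d,d);A=A+P;b=b+P@o;L.append((P,o))
    X=np.linalg.solve(A,b); return X,[np.linalg.norm(P@(X-o))*1000 for P,o in L]
def atz(c,u,v,z):
    o,d=ray(c,u,v); return o+d*(z-o[2])/d[2]
def proj(c,X):
    p=np.array(c['R'])@np.array(X)+np.array(c['t']); s=p[:2]/p[2]; s=s*(1+c['k1']*(s@s)); return s*[c['fx'],c['fy']]+[c['cx'],c['cy']]
def save(n,c): cv2.imwrite('pics/'+n+'.png',c['image'][:,:,::-1])
def dump(n,c): import pickle; pickle.dump(c,open(n+'.pkl','wb'))
def load(n): import pickle; return pickle.load(open(n+'.pkl','rb'))
def st():
    o=sensors.get_obs(); print(o['time_s'],np.round(o['tool_pos'],4),np.round(o['tool_rot'],2),np.round(o['force'],2),round(o['grip_width'],4),np.round(o['grasp_force'],1)); return o
E
python3 - <<'E'
from h import *
o=st(); print(np.round(o['qpos'],2), env.tip_extent)
for n in ['scene','side','wrist']:
    c=cam(n); dump(n,c); print(n,c['fx'],c['k1'],-np.array(c['R']).T@c['t'])
    if n!='wrist': cv2.imwrite('pics/%s0.png'%n,cv2.resize(c['image'][:,:,::-1],(800,600),interpolation=cv2.INTER_CUBIC))
    else: save('wrist0',c)
E
```

```text
pics
0.0 [ 0.1492 -0.6321  0.2295] [-179.89    0.     13.28] [-0.01  0.13  0.5 ] 0.0871 0.0
[77.53 18.44 -4.02 83.17  1.29 78.54 -3.26] 0.008
scene 524.8644321998429 0.01121160808898943 [-0.52824696  0.93290267  1.38014711]
side 397.8703401479743 -0.07386831002103264 [ 0.51920213 -1.10449459  0.88528123]
wrist 325.0506150845982 0.025968428837953965 [ 0.21937931 -0.61475298  0.38298551]
```

View pics/scene0.png

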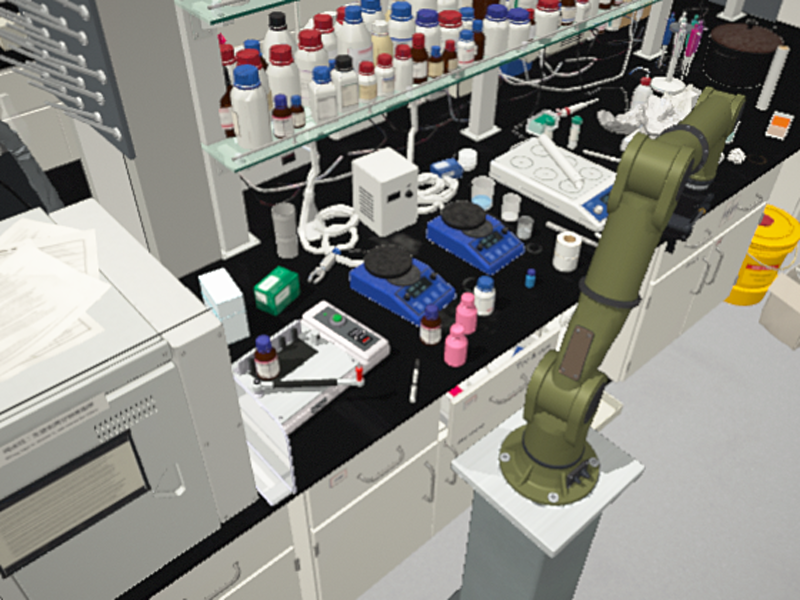

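View pics/side0.png

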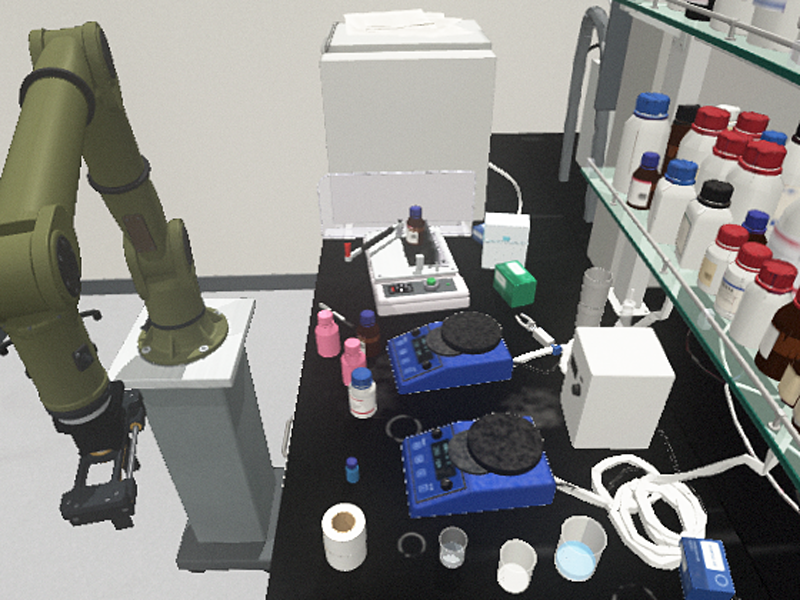

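Run:
```python
from h import *
s=load('scene');d=load('side')
f=.7
P=dict(sample_cap=((431,313),(368,316)),white_cap=((486,285),(361,376)),pinkA_cap=((466,298),(325,317)),pinkB_cap=((457,332),(351,346)),partner_cap=((263,341),(416,211)),knob=((359,373),(348,250)),button=((337,319),(433,282)))
P2=P.copy();P2['pinkA_sw']=((466,298),(351,346));P2['pinkB_sw']=((457,332),(325,317))
for k,(a,b) in P2.items():
    X,e=tri((s,a[0]*f,a[1]*f),(d,b[0]*f,b[1]*f)); print(k,np.round(X,3),np.round(e,1))
def crop(c,x0,x1,y0,y1,w,h): return cv2.resize(c['image'][y0:y1,x0:x1,::-1],(w,h),interpolation=cv2.INTER_CUBIC)
a=crop(s,155,355,190,310,800,480); cv2.imwrite('pics/c1.png',a)
b=crop(d,210,350,135,275,600,600); cv2.imwrite('pics/c2.png',b)
```

```text
sample_cap [ 0.465 -0.071  0.097] [3.2 3.2]
white_cap [ 0.454 -0.263  0.091] [2.9 2.9]
pinkA_cap [ 0.389 -0.132  0.153] [11.4 11.4]
pinkB_cap [ 0.418 -0.114  0.042] [10. 10.]
partner_cap [0.599 0.336 0.157] [0.6 0.6]
knob [0.41  0.207 0.111] [0.3 0.3]
button [0.628 0.105 0.068] [2.7 2.7]
pinkA_sw [ 0.436 -0.176  0.102] [3.5 3.5]
pinkB_sw [ 0.368 -0.07   0.099] [1. 1.]
```

View pics/c1.png

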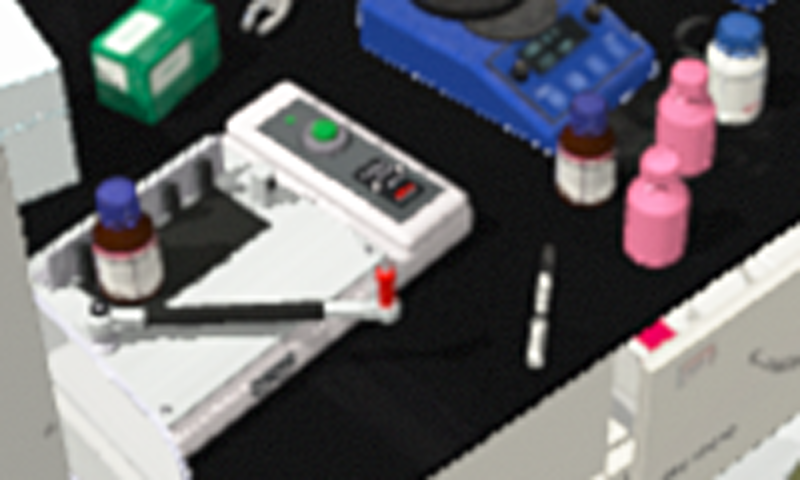

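View pics/c2.png

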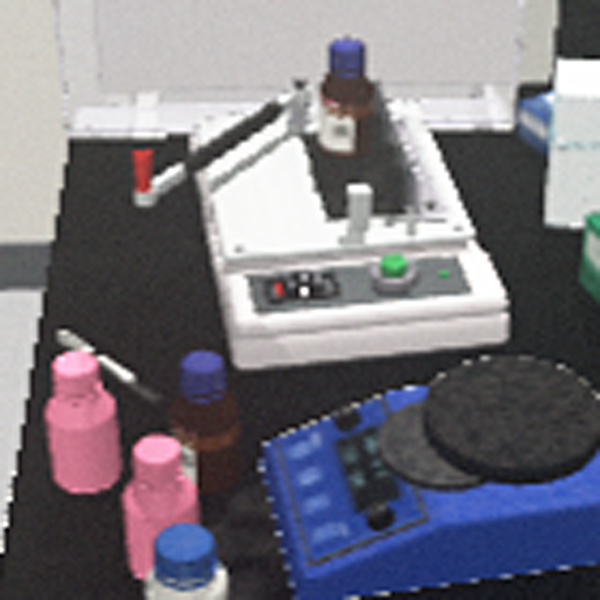

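Call:
drive_tool:
  moves:
    - {"x": 0,"y": 0,"z": -60}
    - {"x": 30,"y": -20,"z": -120}
    - {"x": 100,"y": -60,"z": -130,"rz": 0.1}
    - {"x": 160,"y": -90,"z": -130,"rz": 0.2}
    - {"x": 220,"y": -125,"z": -130,"rz": 0.232}
    - {"x": 298,"y": -168,"z": -130,"rz": 0.232}
    - {"x": 298,"y": -168,"z": -130,"rz": 0.232}
    - {"x": 438,"y": -546,"z": -130,"rz": 0.232}
    - {"x": 438,"y": -546,"z": -130,"rz": 0.232}
    - {"x": 438,"y": -546,"z": -130,"rz": 0.232}
    - {"x": 438,"y": -546,"z": -130,"rz": 0.232}
    - {"x": 438,"y": -546,"z": -130,"rz": 0.232}
    - {"x": 438,"y": -546,"z": -130,"rz": 0.232}
    - {"x": 438,"y": -546,"z": -130,"rz": 0.232}
    - {"x": 438,"y": -546,"z": -130,"rz": 0.232}
    - {"x": 438,"y": -546,"z": -130,"rz": 0.232}

```text
invalid input at $.moves[0]: expected keys x, y, z, rx, ry, rz, fingers
```

Run:
```python
from h import *
o=st(); print(np.round(o['qpos'],1))
c=cam('wrist'); dump('w1',c); print(np.round(c['R'],3),-np.array(c['R']).T@c['t'])
cv2.imwrite('pics/w1.png',cv2.resize(c['image'][:,:,::-1],(800,600),interpolation=cv2.INTER_CUBIC))
```

```text
0.15 [ 0.1492 -0.6322  0.2297] [-1.7992e+02  1.0000e-02  1.3290e+01] [ 0.17 -0.86  0.53] 0.0872 0.0
[77.5 18.4 -4.  83.2  1.3 78.5 -3.3]
[[ 0.229 -0.973 -0.002]
 [-0.939 -0.222  0.264]
 [-0.257 -0.059 -0.965]] [ 0.21939014 -0.61478826  0.38313035]
```

View pics/w1.png

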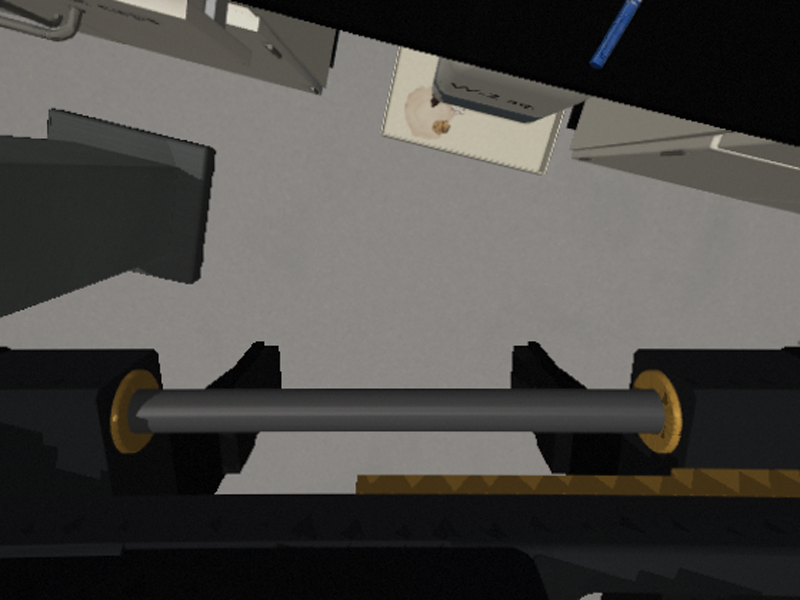

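Call:
drive_tool:
  moves:
    - {"x": 0,"y": 0,"z": -60,"rx": 0,"ry": 0,"rz": 0,"fingers": -1}
    - {"x": 30,"y": -20,"z": -120,"rx": 0,"ry": 0,"rz": 0,"fingers": -1}
    - {"x": 100,"y": -60,"z": -130,"rx": 0,"ry": 0,"rz": 0.1,"fingers": -1}
    - {"x": 160,"y": -90,"z": -130,"rx": 0,"ry": 0,"rz": 0.2,"fingers": -1}
    - {"x": 220,"y": -125,"z": -130,"rx": 0,"ry": 0,"rz": 0.232,"fingers": -1}
    - {"x": 298,"y": -168,"z": -130,"rx": 0,"ry": 0,"rz": 0.232,"fingers": -1}
    - {"x": 298,"y": -168,"z": -130,"rx": 0,"ry": 0,"rz": 0.232,"fingers": -1}
    - {"x": 420,"y": -550,"z": -130,"rx": 0,"ry": 0,"rz": 0.232,"fingers": -1}
    - {"x": 420,"y": -550,"z": -130,"rx": 0,"ry": 0,"rz": 0.232,"fingers": -1}
    - {"x": 420,"y": -550,"z": -130,"rx": 0,"ry": 0,"rz": 0.232,"fingers": -1}
    - {"x": 420,"y": -550,"z": -130,"rx": 0,"ry": 0,"rz": 0.232,"fingers": -1}
    - {"x": 420,"y": -550,"z": -130,"rx": 0,"ry": 0,"rz": 0.232,"fingers": -1}
    - {"x": 420,"y": -550,"z": -130,"rx": 0,"ry": 0,"rz": 0.232,"fingers": -1}
    - {"x": 420,"y": -550,"z": -130,"rx": 0,"ry": 0,"rz": 0.232,"fingers": -1}
    - {"x": 420,"y": -550,"z": -130,"rx": 0,"ry": 0,"rz": 0.232,"fingers": -1}

```text
time_s: 2.08
tool_pos: [0.4316, 0.0014, 0.3608]
tool_rot: [179.9, -0.0, 0.3]
force: [-0.9, -0.9, -0.7]
grip_width: 0.0872
grasp_force: 0.0
```

Run:
```python
from h import *
o=st(); print(np.round(o['qpos'],1))
c=cam('wrist'); dump('w2',c); print(np.round(c['R'],3),-np.array(c['R']).T@c['t'])
cv2.imwrite('pics/w2.png',cv2.resize(c['image'][:,:,::-1],(800,600),interpolation=cv2.INTER_CUBIC))
```

```text
2.075 [0.4316 0.0014 0.3608] [ 1.7994e+02 -3.0000e-02  2.7000e-01] [-0.86 -0.87 -0.75] 0.0872 0.0
[ 40.2 -11.2 -36.7  97.7  -6.6  91.3 -85.9]
[[ 0.004 -1.     0.   ]
 [-0.965 -0.004  0.263]
 [-0.263 -0.001 -0.965]] [0.50359386 0.00298027 0.51421667]
```

View pics/w2.png

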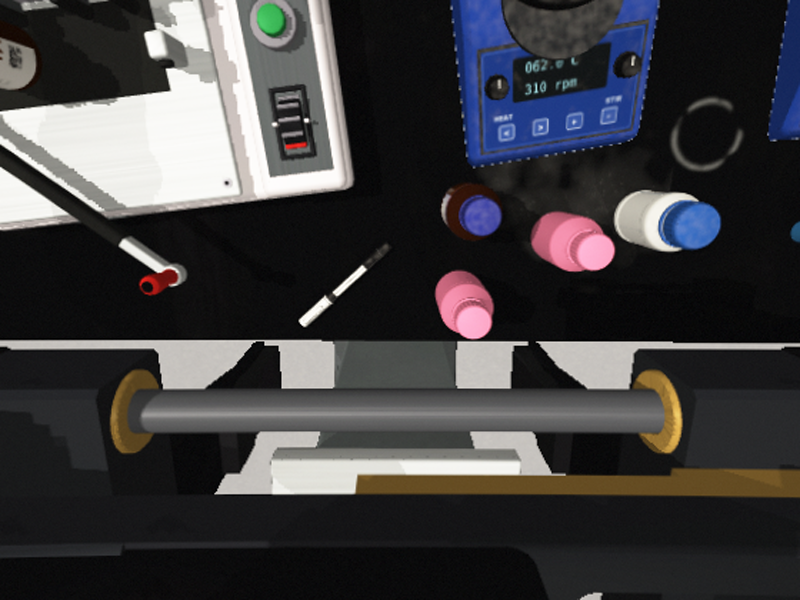

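Call:
drive_tool:
  moves:
    - {"x": 45,"y": -60,"z": 0,"rx": 0,"ry": 0,"rz": 0,"fingers": -1}
    - {"x": 90,"y": -110,"z": 0,"rx": 0,"ry": 0,"rz": 0,"fingers": -1}
    - {"x": 90,"y": -150,"z": 0,"rx": 0,"ry": 0,"rz": 0,"fingers": -1}
    - {"x": 90,"y": -150,"z": 0,"rx": 0,"ry": 0,"rz": 0,"fingers": -1}
    - {"x": 90,"y": -150,"z": 0,"rx": 0,"ry": 0,"rz": 0,"fingers": -1}

```text
time_s: 2.75
tool_pos: [0.5223, 0.1467, 0.3598]
tool_rot: [179.9, 0.1, -0.2]
force: [0.2, -0.1, -0.6]
grip_width: 0.0875
grasp_force: 0.0
```

Run:
```python
from h import *
o=st(); print(np.round(o['qpos'],1))
c=cam('wrist'); dump('w3',c); print(-np.array(c['R']).T@c['t'])
cv2.imwrite('pics/w3.png',cv2.resize(c['image'][:260,:,::-1],(800,371),interpolation=cv2.INTER_CUBIC))
```

```text
2.75 [0.5223 0.1467 0.3598] [ 1.7993e+02  8.0000e-02 -1.7000e-01] [ 0.21 -0.06 -0.61] 0.0875 0.0
[  29.     7.6  -52.3   84.4    6.    91.  -113.2]
[0.59455099 0.1477781  0.51311435]
```

View pics/w3.png

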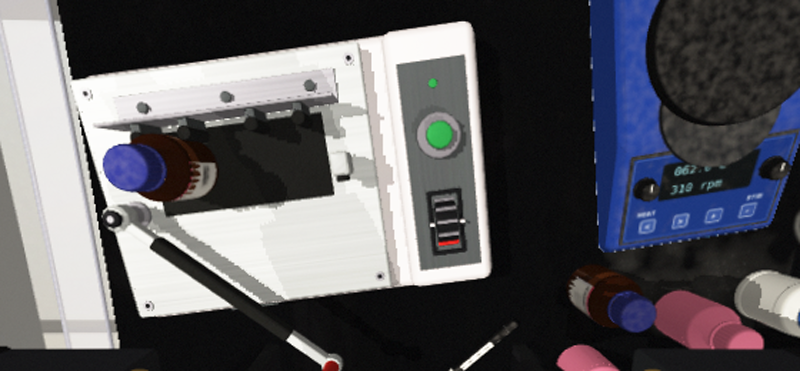

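Run:
```python
from h import *
w2=load('w2');w3=load('w3');s=load('scene');d=load('side');f=.7
sc=[np.array(atz(w3,u*f,v*f,.056)) for u,v in [(87,93),(348,58),(149,305),(380,276)]]
for p in sc: print('screw',np.round(p,4))
for a,b in [(0,1),(2,3)]:
    v=sc[a]-sc[b]; print('ywyaw',np.degrees(np.arctan2(-v[0],v[1])))
B,e=tri((w3,439*f,134*f),(w2,271*f,20*f));print('button tri',np.round(B,4),e)
B=atz(w3,439*f,134*f,.073)
wp=[atz(w3,u*f,v*f,.068) for u,v in [(430,223),(465,222)]];print('btn',B.round(4),'ptr',np.round(wp,4))
W=(wp[0]+wp[1])/2; v=B-W;print(W.round(4),'yaw',np.degrees(np.arctan2(v[1],v[0])),np.linalg.norm(v[:2]))
wp2=[atz(w2,u*f,v*f,.068) for u,v in [(277,123),(311,122)]];print('w2 ptr',np.round(wp2,4))
print('ptr tri',[tri((w3,a[0]*f,a[1]*f),(w2,b[0]*f,b[1]*f))[0].round(4) for a,b in [((430,223),(277,123)),((465,222),(311,122))]])
# colour fits
def blue(c,u,v,r=28):
    h=cv2.cvtColor(c['image'],cv2.COLOR_RGB2HSV); m=((h[...,0]>112)&(h[...,0]<132)&(h[...,1]>110)&(h[...,2]>50)).astype(np.uint8)
    k=np.zeros_like(m);cv2.circle(k,(int(u),int(v)),r,1,-1);m&=k
    n,l,stt,ce=cv2.connectedComponentsWithStats(m);i=1+np.argmax(stt[1:,4]);return stt[i],ce[i]
for nm,c,u,v in [('s2',w2,481,214),('s3',w3,632,312),('p3',w3,135,167)]:
    print(nm,*blue(c,u*f,v*f))
print('sample top w2',atz(w2,482*f,216*f,.110).round(4),'w3',atz(w3,634*f,313*f,.110).round(4),tri((w2,482*f,216*f),(w3,634*f,313*f)))
print('partner top',atz(w3,132*f,167*f,.166).round(4))
print('pads',[atz(w3,u*f,v*f,.1).round(4) for u,v in [(253,119),(297,113)]])
print('pivot',atz(w3,112*f,217*f,.1).round(4),'knobtop',tri((w3,334*f,362*f),(w2,151*f,285*f)),atz(w2,151*f,285*f,.127).round(4))
print('pinks',atz(w2,594*f,252*f,.11).round(3),atz(w2,474*f,320*f,.11).round(3),'hot',atz(w2,472*f,158*f,.0).round(3),atz(w2,642*f,140*f,.0).round(3),'white',atz(w2,690*f,225*f,.103).round(3))
for p,n in [((345,160),'stop')]: print(n,atz(w3,p[0]*f,p[1]*f,.098).round(4))
c=w3['image'][60:200,50:360,::-1]; cv2.imwrite('pics/c3.png',cv2.resize(c,(800,361),interpolation=cv2.INTER_CUBIC))
```

```text
screw [0.6603 0.4241 0.056 ]
screw [0.6899 0.1893 0.056 ]
screw [0.462  0.3987 0.056 ]
screw [0.4916 0.1633 0.056 ]
ywyaw 7.176088183539677
ywyaw 7.1716194828038144
button tri [0.6252 0.1083 0.0699] [np.float64(0.17769815373829423), np.float64(0.17769815373844747)]
btn [0.6251 0.1085 0.073 ] ptr [[0.5458 0.1147 0.068 ]
 [0.5466 0.0815 0.068 ]]
[0.5462 0.0981 0.068 ] yaw 7.463547641337062 0.07959168338826941
w2 ptr [[0.5441 0.1094 0.068 ]
 [0.5452 0.0788 0.068 ]]
ptr tri [array([0.5448, 0.1132, 0.0535]), array([0.5458, 0.0802, 0.0601])]
s2 [321 136  30  29 672] [335.75892857 150.4985119 ]
s3 [425 204  34  29 730] [441.78219178 218.00273973]
p3 [  72  101   45   33 1206] [ 93.97927032 117.14842454]
sample top w2 [ 0.4664 -0.0718  0.11  ] w3 [ 0.4687 -0.0674  0.11  ] (array([ 0.46512295, -0.07394555,  0.09802292]), [np.float64(0.19898438063666493), np.float64(0.1989843806366571)])
partner top [0.5963 0.3353 0.166 ]
pads [array([0.6351, 0.2655, 0.1   ]), array([0.6398, 0.2288, 0.1   ])]
pivot [0.5548 0.3947 0.1   ] knobtop (array([0.41563077, 0.20853647, 0.11948787]), [np.float64(9.978917997252069), np.float64(9.978917997252124)]) [0.4082 0.2105 0.127 ]
pinks [ 0.435 -0.171  0.11 ] [ 0.372 -0.07   0.11 ] hot [ 0.517 -0.078  0.   ] [ 0.535 -0.254  0.   ] white [ 0.458 -0.254  0.103]
stop [0.6027 0.1906 0.098 ]
```

View pics/c3.png

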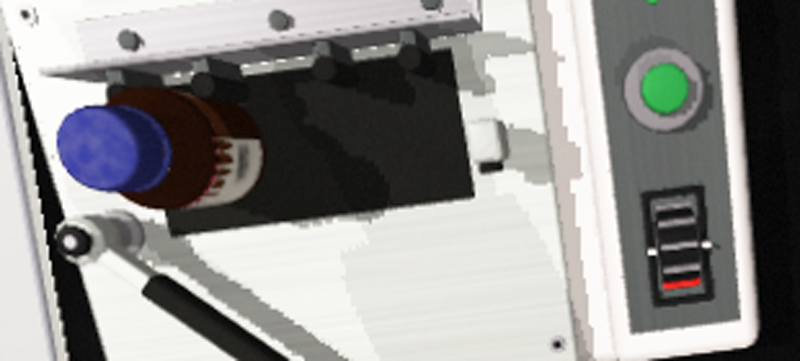

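Call:
drive_tool:
  moves:
    - {"x": -15,"y": 60,"z": 20,"rx": 0,"ry": 0,"rz": -0.129,"fingers": -1}
    - {"x": -35,"y": 120,"z": 40,"rx": 0,"ry": 0,"rz": -0.129,"fingers": -1}
    - {"x": -50,"y": 175,"z": 80,"rx": 0,"ry": 0,"rz": -0.129,"fingers": -1}
    - {"x": -55,"y": 217,"z": 120,"rx": 0,"ry": 0,"rz": -0.129,"fingers": -1}
    - {"x": -55,"y": 217,"z": 160,"rx": 0,"ry": 0,"rz": -0.129,"fingers": -1}
    - {"x": -55,"y": 217,"z": 160,"rx": 0,"ry": 0,"rz": -0.129,"fingers": -1}
    - {"x": -55,"y": 217,"z": 160,"rx": 0,"ry": 0,"rz": -0.129,"fingers": -1}

```text
time_s: 3.68
tool_pos: [0.4676, -0.0682, 0.2025]
tool_rot: [179.9, -0.1, 7.3]
force: [0.3, -0.1, 0.9]
grip_width: 0.087
grasp_force: 0.0
```

Run:
```python
from h import *
o=st(); print(np.round(o['qpos'],1))
s=cam('scene');dump('s4',s);d=cam('side');dump('d4',d); w=cam('wrist');dump('w4',w)
f=.7;w3=load('w3')
g=lambda u,v:(50+u/2.58,60+v/2.58)
print('pads',[atz(w3,*g(u,v),.1).round(4) for u,v in [(322,58),(408,50)]],'partner',atz(w3,*g(104,148),.166).round(4))
# predicted bottle cap top and fingertip midpoint in each view
for n,c in (('scene',s),('side',d)):
    print(n,'cap',proj(c,[.467,-.0705,.110]).round(1),'tcp',proj(c,o['tool_pos']).round(1))
a=s['image'][170:270,250:370,::-1];b=d['image'][160:300,200:320,::-1]
im=np.hstack([cv2.resize(a,(400,333),interpolation=3),cv2.resize(b,(400,467),interpolation=3)[:333]]) if 0 else np.hstack([np.pad(cv2.resize(a,(400,333),interpolation=3),((0,134),(0,0),(0,0))),cv2.resize(b,(400,467),interpolation=3)])
cv2.imwrite('pics/c4.png',im)
```

```text
3.675 [ 0.4676 -0.0682  0.2025] [ 1.7993e+02 -1.4000e-01  7.3400e+00] [ 0.26 -0.15  0.94] 0.087 0.0
[ 47.3  -1.3 -41.2 108.4  -0.8  72.4 -76.3]
pads [array([0.636 , 0.2681, 0.1   ]), array([0.6395, 0.2286, 0.1   ])] partner [0.5959 0.3374 0.166 ]
scene cap [300.6 215.7] tcp [301.1 196.3]
side cap [257.3 218.5] tcp [256.2 194.4]
```

View pics/c4.png

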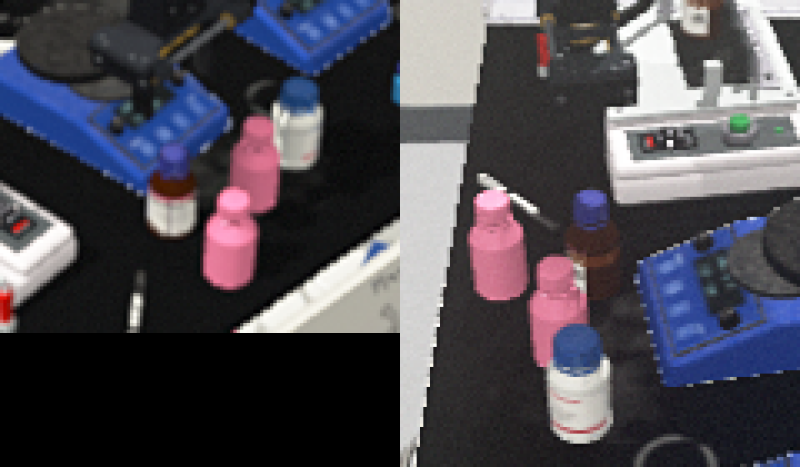

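Call:
drive_tool:
  moves:
    - {"x": -1,"y": 2,"z": 40,"rx": 0,"ry": 0,"rz": 0,"fingers": -1}
    - {"x": -1,"y": 2,"z": 80,"rx": 0,"ry": 0,"rz": 0,"fingers": -1}
    - {"x": -1,"y": 2,"z": 115,"rx": 0,"ry": 0,"rz": 0,"fingers": -1}
    - {"x": -1,"y": 2,"z": 146,"rx": 0,"ry": 0,"rz": 0,"fingers": -1}
    - {"x": -1,"y": 2,"z": 146,"rx": 0,"ry": 0,"rz": 0,"fingers": -1}
    - {"x": -1,"y": 2,"z": 146,"rx": 0,"ry": 0,"rz": 0,"fingers": -1}
    - {"x": -1,"y": 2,"z": 146,"rx": 0,"ry": 0,"rz": 0,"fingers": 1}
    - {"x": -1,"y": 2,"z": 146,"rx": 0,"ry": 0,"rz": 0,"fingers": 1}
    - {"x": -1,"y": 2,"z": 146,"rx": 0,"ry": 0,"rz": 0,"fingers": 1}
    - {"x": -1,"y": 2,"z": 146,"rx": 0,"ry": 0,"rz": 0,"fingers": 1}
    - {"x": -1,"y": 2,"z": 146,"rx": 0,"ry": 0,"rz": 0,"fingers": 1}
    - {"x": -1,"y": 2,"z": 146,"rx": 0,"ry": 0,"rz": 0,"fingers": 1}
  force: 25

```text
time_s: 5.32
tool_pos: [0.4663, -0.0705, 0.0548]
tool_rot: [180.0, -0.0, 7.4]
force: [1.1, -1.8, 2.2]
grip_width: 0.0518
grasp_force: 25.0
```

Call:
drive_tool:
  moves:
    - {"x": 0,"y": 0,"z": -20,"rx": 0,"ry": 0,"rz": 0,"fingers": 1}
    - {"x": 0,"y": 0,"z": -60,"rx": 0,"ry": 0,"rz": 0,"fingers": 1}
    - {"x": 0,"y": 0,"z": -110,"rx": 0,"ry": 0,"rz": 0,"fingers": 1}
    - {"x": 0,"y": 0,"z": -160,"rx": 0,"ry": 0,"rz": 0,"fingers": 1}
    - {"x": 0,"y": 0,"z": -180,"rx": 0,"ry": 0,"rz": 0,"fingers": 1}
    - {"x": 0,"y": 0,"z": -180,"rx": 0,"ry": 0,"rz": 0,"fingers": 1}

```text
time_s: 6.08
tool_pos: [0.4665, -0.0697, 0.2352]
tool_rot: [180.0, -0.1, 7.4]
force: [-0.5, -0.3, -2.6]
grip_width: 0.0519
grasp_force: 25.0
```

Run:
```python
from h import *
o=st(); print(np.round(o['qpos'],1))
s=cam('scene');dump('s5',s);d=cam('side');dump('d5',d); w=cam('wrist');dump('w5',w)
p=np.array(o['tool_pos'])
for n,c in (('scene',s),('side',d),('wrist',w)):
    print(n,'cap',proj(c,p+[0,0,.054]).round(1),'bottom',proj(c,p+[0,0,-.056]).round(1))
a=s['image'];q=proj(s,p).astype(int);b=d['image'];r=proj(d,p).astype(int)
A=a[q[1]-45:q[1]+45,q[0]-40:q[0]+40,::-1];B=b[r[1]-45:r[1]+45,r[0]-40:r[0]+40,::-1]
print(q,r)
cc=w['image'][110:290,180:380,::-1]
im=np.hstack([cv2.resize(A,(270,304),interpolation=3),cv2.resize(B,(270,304),interpolation=3),cv2.resize(cc,(260,304),interpolation=3)])
cv2.imwrite('pics/c5.png',im)
```

```text
6.075 [ 0.4665 -0.0697  0.2352] [ 1.7995e+02 -9.0000e-02  7.3900e+00] [-0.48 -0.28 -2.58] 0.0519 25.0
[ 48.6  -2.8 -41.5 105.8  -1.9  76.2 -75. ]
scene cap [302.6 176.6] bottom [301.3 201.3]
side cap [254.4 170.4] bottom [256.1 200.8]
wrist cap [280.6 332.5] bottom [279.  228.5]
[301 189] [255 185]
```

Run:
```python
from h import *
w=load('w5');p=np.array([.4665,-.0697,.2352]);x=np.array([.992,.129,0]);y=np.array([-.129,.992,0])
for dz in (-.056,.019): print(dz,[proj(w,p+k*.027*x+[0,0,dz]).round(1) for k in (1,-1)],[proj(w,p+k*.027*y+[0,0,dz]).round(1) for k in (1,-1)])
im=w['image'].astype(int)
print('col280');print([(r,tuple(im[r,280])) for r in range(180,274,4)])
print('row230');print([(c,tuple(im[230,c])) for c in range(230,330,5)])
```

```text
-0.056 [array([279.1, 189. ]), array([279. , 265.3])] [array([238.8, 228.4]), array([319.3, 228.4])]
0.019 [array([280. , 225.6]), array([279.8, 334.9])] [array([219.7, 282.8]), array([340.1, 282.9])]
col280
[(180, (np.int64(17), np.int64(17), np.int64(18))), (184, (np.int64(18), np.int64(15), np.int64(16))), (188, (np.int64(15), np.int64(15), np.int64(14))), (192, (np.int64(16), np.int64(14), np.int64(16))), (196, (np.int64(34), np.int64(17), np.int64(7))), (200, (np.int64(34), np.int64(15), np.int64(7))), (204, (np.int64(34), np.int64(14), np.int64(5))), (208, (np.int64(34), np.int64(16), np.int64(7))), (212, (np.int64(71), np.int64(33), np.int64(14))), (216, (np.int64(72), np.int64(34), np.int64(15))), (220, (np.int64(33), np.int64(15), np.int64(4))), (224, (np.int64(39), np.int64(16), np.int64(7))), (228, (np.int64(50), np.int64(20), np.int64(10))), (232, (np.int64(51), np.int64(24), np.int64(12))), (236, (np.int64(33), np.int64(14), np.int64(4))), (240, (np.int64(35), np.int64(17), np.int64(9))), (244, (np.int64(34), np.int64(15), np.int64(6))), (248, (np.int64(35), np.int64(17)
[... 641 characters left out ...]
(np.int64(53), np.int64(19), np.int64(8))), (265, (np.int64(33), np.int64(15), np.int64(6))), (270, (np.int64(51), np.int64(21), np.int64(10))), (275, (np.int64(52), np.int64(21), np.int64(8))), (280, (np.int64(52), np.int64(22), np.int64(11))), (285, (np.int64(35), np.int64(16), np.int64(8))), (290, (np.int64(49), np.int64(21), np.int64(11))), (295, (np.int64(43), np.int64(18), np.int64(7))), (300, (np.int64(36), np.int64(14), np.int64(4))), (305, (np.int64(29), np.int64(14), np.int64(8))), (310, (np.int64(57), np.int64(28), np.int64(13))), (315, (np.int64(57), np.int64(27), np.int64(12))), (320, (np.int64(15), np.int64(15), np.int64(16))), (325, (np.int64(15), np.int64(14), np.int64(15)))]
```

Call:
drive_tool:
  moves:
    - {"x": 20,"y": -35,"z": -10,"rx": 0,"ry": 0,"rz": 0,"fingers": 1}
    - {"x": 50,"y": -85,"z": -10,"rx": 0,"ry": 0,"rz": 0,"fingers": 1}
    - {"x": 80,"y": -135,"z": -10,"rx": 0,"ry": 0,"rz": 0,"fingers": 1}
    - {"x": 110,"y": -185,"z": -10,"rx": 0,"ry": 0,"rz": 0,"fingers": 1}
    - {"x": 140,"y": -235,"z": -10,"rx": 0,"ry": 0,"rz": 0,"fingers": 1}
    - {"x": 165,"y": -275,"z": -10,"rx": 0,"ry": 0,"rz": 0,"fingers": 1}
    - {"x": 175,"y": -290,"z": 0,"rx": 0,"ry": 0,"rz": 0,"fingers": 1}
    - {"x": 175,"y": -290,"z": 30,"rx": 0,"ry": 0,"rz": 0,"fingers": 1}
    - {"x": 175,"y": -290,"z": 60,"rx": 0,"ry": 0,"rz": 0,"fingers": 1}
    - {"x": 175,"y": -290,"z": 85,"rx": 0,"ry": 0,"rz": 0,"fingers": 1}
    - {"x": 175,"y": -290,"z": 100,"rx": 0,"ry": 0,"rz": 0,"fingers": 1}
    - {"x": 175,"y": -290,"z": 100,"rx": 0,"ry": 0,"rz": 0,"fingers": 1}

```text
time_s: 7.72
tool_pos: [0.6011, 0.2396, 0.1324]
tool_rot: [180.0, 0.2, 7.4]
force: [0.7, 0.5, -2.0]
grip_width: 0.0515
grasp_force: 25.0
```

Run:
```python
from h import *
o=st(); print(np.round(o['qpos'],1))
w=cam('wrist');dump('w6',w);s=cam('scene');dump('s6',s);d=cam('side');dump('d6',d)
p=np.array(o['tool_pos']);im=w['image']
# pads/pad tops predicted for nest
xh=np.array([.992,.125,0]);yh=np.array([-.125,.992,0]);N=np.array([.610,.2415,.056])
for k in(1,-1): print('pad top',proj(w,N+.026*xh+k*.02*yh+[0,0,.044]).round(1))
print('bottle front', proj(w,p+.024*xh-[0,0,.055]).round(1),proj(w,p+.024*xh+[0,0,.02]).round(1))
cv2.imwrite('pics/w6.png',cv2.resize(im[120:270,150:420,::-1],(800,444),interpolation=3))
```

```text
7.725 [0.6011 0.2396 0.1324] [179.97   0.22   7.39] [ 0.65  0.53 -1.96] 0.0515 25.0
[  13.5   30.4  -50.6   88.9   24.1   72.5 -123.3]
pad top [243.2 185.5]
pad top [312.  185.7]
bottle front [278.7 195.3] [279.7 234.7]
```

Call:
drive_tool:
  moves:
    - {"x": 0,"y": 0,"z": 10,"rx": 0,"ry": 0,"rz": 0,"fingers": 1}
    - {"x": 0,"y": 0,"z": 18,"rx": 0,"ry": 0,"rz": 0,"fingers": 1}
    - {"x": 0,"y": 0,"z": 20,"rx": 0,"ry": 0,"rz": 0,"fingers": 1}
    - {"x": 0,"y": 0,"z": 20,"rx": 0,"ry": 0,"rz": 0,"fingers": 1}

```text
time_s: 8.38
tool_pos: [0.6021, 0.24, 0.1143]
tool_rot: [180.0, 0.0, 7.4]
force: [0.4, -0.3, -2.4]
grip_width: 0.0518
grasp_force: 25.0
```

Call:
drive_tool:
  moves:
    - {"x": 2,"y": 0,"z": 2,"rx": 0,"ry": 0,"rz": 0,"fingers": 1}
    - {"x": 4,"y": 0,"z": 2,"rx": 0,"ry": 0,"rz": 0,"fingers": 1}
    - {"x": 6,"y": 0,"z": 2,"rx": 0,"ry": 0,"rz": 0,"fingers": 1}
    - {"x": 6,"y": 0,"z": 2,"rx": 0,"ry": 0,"rz": 0,"fingers": 1}

```text
time_s: 8.88
tool_pos: [0.608, 0.241, 0.1124]
tool_rot: [-180.0, 0.0, 7.4]
force: [-1.6, -1.2, -1.6]
grip_width: 0.0517
grasp_force: 25.0
```

Call:
drive_tool:
  moves:
    - {"x": 1,"y": 0,"z": 0,"rx": 0,"ry": 0,"rz": 0,"fingers": 1}
    - {"x": 2,"y": 0,"z": 0,"rx": 0,"ry": 0,"rz": 0,"fingers": 1}
    - {"x": 3,"y": 0,"z": 0,"rx": 0,"ry": 0,"rz": 0,"fingers": 1}
    - {"x": 3,"y": 0,"z": 0,"rx": 0,"ry": 0,"rz": 0,"fingers": 1}

```text
time_s: 9.38
tool_pos: [0.6092, 0.2422, 0.112]
tool_rot: [-180.0, 0.2, 7.4]
force: [-5.8, 1.2, -1.3]
grip_width: 0.0521
grasp_force: 25.0
```

Call:
drive_tool:
  moves:
    - {"x": 0,"y": -1,"z": 0,"rx": 0,"ry": 0,"rz": 0,"fingers": 1}
    - {"x": 0,"y": -1.5,"z": 0,"rx": 0,"ry": 0,"rz": 0,"fingers": 1}
    - {"x": 0,"y": -1.5,"z": 0,"rx": 0,"ry": 0,"rz": 0,"fingers": 1}

```text
time_s: 9.75
tool_pos: [0.6099, 0.2433, 0.112]
tool_rot: [-180.0, 0.1, 7.4]
force: [-5.1, 0.6, -2.5]
grip_width: 0.0519
grasp_force: 25.0
```

Call:
drive_tool:
  moves:
    - {"x": 0,"y": -1,"z": 0,"rx": 0,"ry": 0,"rz": 0,"fingers": 1}
    - {"x": 0,"y": -2,"z": 0,"rx": 0,"ry": 0,"rz": 0,"fingers": 1}
    - {"x": 0,"y": -2,"z": 0,"rx": 0,"ry": 0,"rz": 0,"fingers": 1}

```text
time_s: 10.12
tool_pos: [0.6106, 0.2444, 0.1123]
tool_rot: [180.0, 0.0, 7.4]
force: [-3.5, 0.5, -2.5]
grip_width: 0.052
grasp_force: 25.0
```

Run:
```python
from h import *
F=[];P=[]
for i in range(6): cam('wrist'); o=sensors.get_obs();F.append(o['force']);P.append(o['tool_pos'])
print(np.mean(F,0).round(2),np.std(F,0).round(2),np.mean(P,0).round(4),o['wrist_torque'])
```

```text
[-4.57 -0.31 -3.79] [0.43 0.45 0.35] [0.6106 0.2444 0.1123] [-0.02896389  1.13368165  0.0236197 ]
```

Call:
drive_tool:
  moves:
    - {"x": 0,"y": 0,"z": 1,"rx": 0,"ry": 0,"rz": 0,"fingers": 1}
    - {"x": -0.5,"y": 0,"z": 2,"rx": 0,"ry": 0,"rz": 0,"fingers": 1}
    - {"x": -0.5,"y": 0,"z": 3,"rx": 0,"ry": 0,"rz": 0,"fingers": 1}
    - {"x": -0.5,"y": 0,"z": 3,"rx": 0,"ry": 0,"rz": 0,"fingers": 1}

```text
time_s: 10.92
tool_pos: [0.6106, 0.2445, 0.1109]
tool_rot: [180.0, -0.1, 7.4]
force: [-6.2, -1.4, 2.9]
grip_width: 0.0515
grasp_force: 25.0
```

Call:
drive_tool:
  moves:
    - {"x": -0.5,"y": 0,"z": -0.5,"rx": 0,"ry": 0,"rz": 0,"fingers": 0.0}
    - {"x": -0.5,"y": 0,"z": -0.5,"rx": 0,"ry": 0,"rz": 0,"fingers": -0.5}
    - {"x": -1,"y": 0,"z": -0.5,"rx": 0,"ry": 0,"rz": 0,"fingers": -0.5}
    - {"x": -2,"y": 0,"z": -0.5,"rx": 0,"ry": 0,"rz": 0,"fingers": -0.5}
    - {"x": -2,"y": 0,"z": -15,"rx": 0,"ry": 0,"rz": 0,"fingers": -0.5}
    - {"x": -2,"y": 0,"z": -45,"rx": 0,"ry": 0,"rz": 0,"fingers": -0.5}
    - {"x": -2,"y": 0,"z": -90,"rx": 0,"ry": 0,"rz": 0,"fingers": -0.5}
    - {"x": -30,"y": 20,"z": -140,"rx": 0,"ry": 0,"rz": 0,"fingers": -0.5}
    - {"x": -80,"y": 60,"z": -180,"rx": 0,"ry": 0,"rz": 0,"fingers": -0.5}
    - {"x": -120,"y": 60,"z": -200,"rx": 0,"ry": 0,"rz": 0,"fingers": -0.5}
    - {"x": -120,"y": 60,"z": -200,"rx": 0,"ry": 0,"rz": 0,"fingers": -0.5}
    - {"x": -120,"y": 60,"z": -200,"rx": 0,"ry": 0,"rz": 0,"fingers": -0.5}

```text
time_s: 12.42
tool_pos: [0.4994, 0.1695, 0.3103]
tool_rot: [179.9, -0.1, 7.4]
force: [0.0, -1.1, 0.3]
grip_width: 0.0656
grasp_force: 0.0
```

Run:
```python
from h import *
o=st(); print(np.round(o['qpos'],1))
w=cam('wrist');dump('w7',w);s=cam('scene');dump('s7',s);d=cam('side');dump('d7',d)
print(-np.array(w['R']).T@w['t'])
h=cv2.cvtColor(w['image'],cv2.COLOR_RGB2HSV)
def comps(m,k,mn=8):
    n,l,a,ce=cv2.connectedComponentsWithStats(m.astype(np.uint8))
    for i in range(1,n):
        if a[i,4]>=mn: print(k,a[i],ce[i].round(1))
comps((h[...,0]>112)&(h[...,0]<132)&(h[...,1]>110)&(h[...,2]>50),'blue',200)
comps(((h[...,0]<6)|(h[...,0]>174))&(h[...,1]>180)&(h[...,2]>110),'red')
comps((h[...,0]>50)&(h[...,0]<75)&(h[...,1]>120)&(h[...,2]>80),'green',40)
cv2.imwrite('pics/w7.png',cv2.resize(w['image'][:270,:,::-1],(800,386),interpolation=3))
```

```text
12.425 [0.4994 0.1695 0.3103] [ 1.7992e+02 -1.2000e-01  7.3600e+00] [ 0.03 -1.05  0.32] 0.0656 0.0
[  32.8    5.9  -57.9   91.7    5.1   85.1 -108. ]
[0.57051444 0.18006225 0.46387474]
blue [ 449    0  111  191 6749] [492.1  85.6]
blue [  72   43   53   45 1816] [97.9 64.8]
blue [ 186   42   44   46 1495] [207.6  64.3]
red [332 165  15   3  45] [339. 166.]
red [224 248  14  24 163] [230.9 259.2]
green [343  34   7   7  41] [345.7  36.9]
green [336  67  21  23 371] [345.8  78.3]
```

View pics/w7.png

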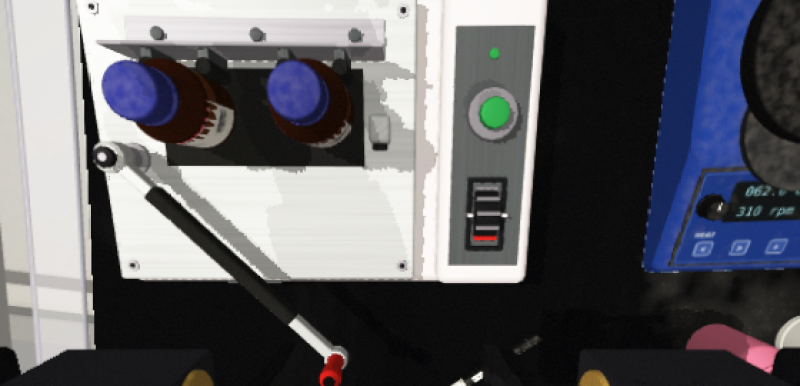

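```bash
cat > g.py <<'E'
from h import *
from scipy.optimize import brentq
yaw=np.radians(7.2);xh=np.array([np.cos(yaw),np.sin(yaw),0]);yh=np.array([-np.sin(yaw),np.cos(yaw),0])
def redm(c):
    h=cv2.cvtColor(c['image'],cv2.COLOR_RGB2HSV); return (((h[...,0]<6)|(h[...,0]>174))&(h[...,1]>160)&(h[...,2]>90)).astype(np.uint8)
def comps(m,mn=4):
    n,l,a,ce=cv2.connectedComponentsWithStats(m); return [(a[i],ce[i].round(1)) for i in range(1,n) if a[i,4]>=mn]
def wheelang(c,u,v,W): # W crest point
    o,d=ray(c,u,v); C=np.array(W)-[0,0,.026]
    # intersect ray (projected on x',z) with circle r=.026
    a=np.array([(o-C)@xh,o[2]-C[2]]);b=np.array([d@xh,d[2]]);A=b@b;B=2*a@b;Cc=a@a-.026**2
    t=(-B-np.sqrt(max(0,B*B-4*A*Cc)))/(2*A);q=a+t*b;return np.arctan2(q[0],q[1])
E
python3 - <<'E'
from g import *
f=.7
w2,w3,w7,s,d=[load(n) for n in('w2','w3','w7','s7','d7')]
print('cap sep',atz(w7,131*f,92*f,.166).round(4),atz(w7,293*f,91*f,.166).round(4), np.linalg.norm(atz(w7,131*f,92*f,.166)-atz(w7,293*f,91*f,.166)))
for n,c in(('s',s),('d',d)):
    print(n,[x for x in comps(redm(c),15)])
def near(c,q): 
    L=[x for x in comps(redm(c),6)]; return min(L,key=lambda x:np.hypot(*(x[1]-q)))
a=near(s,proj(s,[.41,.21,.114]));b=near(d,proj(d,[.41,.21,.114]));print(a,b)
print('knob tri',tri((s,*a[1]),(d,*b[1])),'w2',near(w2,(106,200)),atz(w2,151*f,285*f,.135).round(4))
print('pivot w7',atz(w7,107*f,156*f,.1).round(4),'w3',atz(w3,112*f,217*f,.1).round(4))
print('btn w7',atz(w7,345.8,78.3,.073).round(4),'ptr w7',[atz(w7,u*f,v*f,.068).round(4) for u,v in[(470,215.5),(506,215.5)]])
for c,p,r in((w7,(488,215.5),(484.3,237.5)),(w3,(447.5,222.5),(449,243)),(w2,(293.5,122.5),(296,147))):
    W=atz(c,p[0]*f,p[1]*f,.068);W[2]=.072; print('W',W.round(4),'ang',np.degrees(wheelang(c,r[0]*f,r[1]*f,W)))
E
```

```text
cap sep [0.5946 0.3392 0.166 ] [0.608  0.2455 0.166 ] 0.09463050446576461
s [(array([377,   0,  14,   6,  65], dtype=int32), array([383.6,   1.9])), (array([236,   5,   5,   9,  35], dtype=int32), array([238.2,   9.3])), (array([370,   6,   3,   7,  15], dtype=int32), array([371.3,   8.9])), (array([307,   8,  16,   9, 113], dtype=int32), array([314.6,  11.7])), (array([210,  10,  23,  22, 251], dtype=int32), array([220.6,  21.6])), (array([289,  24,   8,  10,  75], dtype=int32), array([292.5,  28.6])), (array([312,  29,   6,   7,  36], dtype=int32), array([314.9,  31.9])), (array([154,  31,  30,  17, 242], dtype=int32), array([168.5,  38.7])), (array([190,  32,  15,  14, 155], dtype=int32), array([196.8,  37.6])), (array([277,  32,  11,   8,  65], dtype=int32), array([282.1,  35.4])), (array([265,  38,   9,   8,  60], dtype=int32), array([269. ,  41.6])), (array([252,  44,   9,   7,  58], dtype=int32), array([256.1,  46.9])), (array([449,  54,   6,   6,  18], dtype=int32), array([452. ,  57.1])), (array([533, 151,   8,   7,  38], dtype=int32), array([536.3, 154.3])), (array([249, 25
[... 319 characters left out ...]
e=int32), array([557.9, 209.1]))]
(array([249, 257,   5,  10,  30], dtype=int32), array([250.9, 261.3])) (array([242, 170,   3,   9,  13], dtype=int32), array([242.9, 174.2]))
knob tri (array([0.40771204, 0.20935012, 0.11343372]), [np.float64(0.291218069795277), np.float64(0.29121806979528464)]) w2 (array([ 97, 189,  27,  18, 246], dtype=int32), array([111.2, 196.3])) [0.4102 0.2063 0.135 ]
pivot w7 [0.5534 0.393  0.1   ] w3 [0.5548 0.3947 0.1   ]
btn w7 [0.6249 0.1088 0.073 ] ptr w7 [array([0.5433, 0.1128, 0.068 ]), array([0.5471, 0.0828, 0.068 ])]
W [0.5452 0.0978 0.072 ] ang -47.29968100937192
W [0.5462 0.0981 0.072 ] ang -52.797856640921005
W [0.5447 0.0945 0.072 ] ang -51.69577673442999
```

Call:
drive_tool:
  moves:
    - {"x": -20,"y": -10,"z": 20,"rx": 0,"ry": 0,"rz": -0.18,"fingers": -0.5}
    - {"x": -40,"y": -25,"z": 40,"rx": 0,"ry": 0,"rz": -0.36,"fingers": -0.5}
    - {"x": -60,"y": -40,"z": 60,"rx": 0,"ry": 0,"rz": -0.54,"fingers": -0.5}
    - {"x": -86,"y": -51,"z": 80,"rx": 0,"ry": 0,"rz": -0.72,"fingers": -0.5}
    - {"x": -86,"y": -51,"z": 90,"rx": 0,"ry": 0,"rz": -0.9,"fingers": -0.5}
    - {"x": -86,"y": -51,"z": 100,"rx": 0,"ry": 0,"rz": -1.08,"fingers": -0.5}
    - {"x": -86,"y": -51,"z": 110,"rx": 0,"ry": 0,"rz": -1.26,"fingers": -0.5}
    - {"x": -86,"y": -51,"z": 110,"rx": 0,"ry": 0,"rz": -1.44,"fingers": -0.5}
    - {"x": -86,"y": -51,"z": 110,"rx": 0,"ry": 0,"rz": -1.57,"fingers": -0.5}
    - {"x": -86,"y": -51,"z": 110,"rx": 0,"ry": 0,"rz": -1.57,"fingers": -0.5}
    - {"x": -86,"y": -51,"z": 110,"rx": 0,"ry": 0,"rz": -1.57,"fingers": -0.5}

```text
time_s: 13.95
tool_pos: [0.407, 0.2097, 0.1992]
tool_rot: [-179.9, -0.1, 97.3]
force: [0.0, -0.4, -0.0]
grip_width: 0.0651
grasp_force: 0.0
```

Run:
```python
from h import *
o=st(); print(np.round(o['qpos'],1))
```

```text
13.95 [0.407  0.2097 0.1992] [-1.7993e+02 -6.0000e-02  9.7260e+01] [ 0.01 -0.43 -0.04] 0.0651 0.0
[ 30.1  -3.9 -57.5 109.9  -3.5  72.2 -19. ]
```

Call:
drive_tool:
  moves:
    - {"x": 0,"y": 0,"z": 40,"rx": 0,"ry": 0,"rz": 0,"fingers": -0.5}
    - {"x": 0,"y": 0,"z": 75,"rx": 0,"ry": 0,"rz": 0,"fingers": -0.5}
    - {"x": 0,"y": 0,"z": 85,"rx": 0,"ry": 0,"rz": 0,"fingers": -0.5}
    - {"x": 0,"y": 0,"z": 85,"rx": 0,"ry": 0,"rz": 0,"fingers": 1}
    - {"x": 0,"y": 0,"z": 85,"rx": 0,"ry": 0,"rz": 0,"fingers": 1}
    - {"x": 0,"y": 0,"z": 85,"rx": 0,"ry": 0,"rz": 0,"fingers": 1}
    - {"x": 0,"y": 0,"z": 85,"rx": 0,"ry": 0,"rz": 0,"fingers": 1}
    - {"x": 0,"y": 0,"z": 85,"rx": 0,"ry": 0,"rz": 0,"fingers": 1}
    - {"x": 0,"y": 0,"z": 85,"rx": 0,"ry": 0,"rz": 0,"fingers": 1}
    - {"x": 0,"y": 0,"z": 85,"rx": 0,"ry": 0,"rz": 0,"fingers": 1}
  force: 6

```text
time_s: 15.2
tool_pos: [0.4074, 0.2095, 0.1147]
tool_rot: [180.0, -0.0, 97.3]
force: [0.3, 1.0, 0.3]
grip_width: 0.016
grasp_force: 6.0
```

Call:
drive_tool:
  moves:
    - {"x": -7,"y": 8,"z": 0,"rx": 0,"ry": 0,"rz": 0,"fingers": 1}
    - {"x": -15,"y": 16.5,"z": 0,"rx": 0,"ry": 0,"rz": 0,"fingers": 1}
    - {"x": -28,"y": 33,"z": 0,"rx": 0,"ry": 0,"rz": 0,"fingers": 1}
    - {"x": -39,"y": 50,"z": 0,"rx": 0,"ry": 0,"rz": 0,"fingers": 1}
    - {"x": -48,"y": 68,"z": 0,"rx": 0,"ry": 0,"rz": 0,"fingers": 1}
    - {"x": -56,"y": 87,"z": 0,"rx": 0,"ry": 0,"rz": 0,"fingers": 1}
    - {"x": -62,"y": 107,"z": 0,"rx": 0,"ry": 0,"rz": 0,"fingers": 1}
    - {"x": -67,"y": 127,"z": 0,"rx": 0,"ry": 0,"rz": 0,"fingers": 1}
    - {"x": -69,"y": 147,"z": 0,"rx": 0,"ry": 0,"rz": 0,"fingers": 1}
    - {"x": -69,"y": 147,"z": 0,"rx": 0,"ry": 0,"rz": 0,"fingers": 1}
    - {"x": -69,"y": 147,"z": 0,"rx": 0,"ry": 0,"rz": 0,"fingers": 1}

```text
time_s: 16.58
tool_pos: [0.5612, 0.1578, 0.1136]
tool_rot: [-179.9, 0.1, 97.3]
force: [0.1, -3.1, -1.8]
grip_width: 0.0157
grasp_force: 6.1
```

Call:
drive_tool:
  moves:
    - {"x": -2,"y": 6,"z": 0,"rx": 0,"ry": 0,"rz": 0,"fingers": 1}
    - {"x": -3,"y": 12,"z": 0,"rx": 0,"ry": 0,"rz": 0,"fingers": 1}
    - {"x": -3,"y": 17,"z": 0,"rx": 0,"ry": 0,"rz": 0,"fingers": 1}
    - {"x": -3,"y": 17,"z": 0,"rx": 0,"ry": 0,"rz": 0,"fingers": 1}

```text
time_s: 17.08
tool_pos: [0.579, 0.159, 0.114]
tool_rot: [-180.0, -0.0, 97.3]
force: [-1.2, -0.9, -6.6]
grip_width: 0.0156
grasp_force: 6.2
```

Call:
drive_tool:
  moves:
    - {"x": 0,"y": 2,"z": 0.5,"rx": 0,"ry": 0,"rz": 0,"fingers": 1}
    - {"x": 0,"y": 4,"z": 0.5,"rx": 0,"ry": 0,"rz": 0,"fingers": 1}
    - {"x": 0,"y": 6,"z": 0.5,"rx": 0,"ry": 0,"rz": 0,"fingers": 1}
    - {"x": 0,"y": 6,"z": 0.5,"rx": 0,"ry": 0,"rz": 0,"fingers": 1}

```text
time_s: 17.58
tool_pos: [0.5832, 0.1593, 0.1139]
tool_rot: [-179.8, 0.1, 97.4]
force: [-5.9, -2.3, -1.6]
grip_width: 0.0157
grasp_force: 6.0
```

Call:
drive_tool:
  moves:
    - {"x": 0,"y": 2,"z": 0,"rx": 0,"ry": 0,"rz": 0,"fingers": 1}
    - {"x": 0,"y": 4,"z": 0,"rx": 0,"ry": 0,"rz": 0,"fingers": 1}
    - {"x": 0,"y": 4,"z": 0,"rx": 0,"ry": 0,"rz": 0,"fingers": 1}

```text
time_s: 17.95
tool_pos: [0.585, 0.1596, 0.1137]
tool_rot: [-179.5, 0.1, 97.4]
force: [-11.9, -3.5, 2.9]
grip_width: 0.0192
grasp_force: 5.9
```

Call:
drive_tool:
  moves:
    - {"x": 0,"y": 0,"z": 0,"rx": 0,"ry": 0,"rz": 0,"fingers": -0.2}
    - {"x": 0,"y": 0,"z": 0,"rx": 0,"ry": 0,"rz": 0,"fingers": -0.2}
    - {"x": 0,"y": 0,"z": 0,"rx": 0,"ry": 0,"rz": 0,"fingers": -0.2}
    - {"x": 0,"y": 0,"z": -20,"rx": 0,"ry": 0,"rz": 0,"fingers": -0.2}
    - {"x": 0,"y": 0,"z": -60,"rx": 0,"ry": 0,"rz": 0,"fingers": -0.2}
    - {"x": -20,"y": -60,"z": -110,"rx": 0,"ry": 0,"rz": 0,"fingers": -0.2}
    - {"x": -30,"y": -120,"z": -150,"rx": 0,"ry": 0,"rz": 0.17,"fingers": 1}
    - {"x": -30,"y": -120,"z": -150,"rx": 0,"ry": 0,"rz": 0.35,"fingers": 1}
    - {"x": -30,"y": -120,"z": -150,"rx": 0,"ry": 0,"rz": 0.53,"fingers": 1}
    - {"x": -30,"y": -120,"z": -150,"rx": 0,"ry": 0,"rz": 0.71,"fingers": 1}
    - {"x": -30,"y": -120,"z": -150,"rx": 0,"ry": 0,"rz": 0.89,"fingers": 1}
    - {"x": -30,"y": -120,"z": -150,"rx": 0,"ry": 0,"rz": 1.07,"fingers": 1}
    - {"x": -30,"y": -120,"z": -150,"rx": 0,"ry": 0,"rz": 1.25,"fingers": 1}
    - {"x": -30,"y": -120,"z": -150,"rx": 0,"ry": 0,"rz": 1.43,"fingers": 1}
    - {"x": -30,"y": -120,"z": -150,"rx": 0,"ry": 0,"rz": 1.57,"fingers": 1}
    - {"x": -30,"y": -120,"z": -150,"rx": 0,"ry": 0,"rz": 1.57,"fingers": 1}
    - {"x": -30,"y": -120,"z": -150,"rx": 0,"ry": 0,"rz": 1.57,"fingers": 1}

```text
time_s: 20.08
tool_pos: [0.4739, 0.1154, 0.2648]
tool_rot: [180.0, -0.1, 7.5]
force: [-0.7, -0.4, -0.7]
grip_width: 0.0006
grasp_force: 0.0
```

Run:
```python
from g import *
o=st(); print(np.round(o['qpos'],1))
w=cam('wrist');dump('w8',w);s=cam('scene');dump('s8',s);d=cam('side');dump('d8',d)
print(-np.array(w['R']).T@w['t'])
for x in comps(redm(w),8): print('red',*x, atz(w,*x[1],.114).round(4))
h=cv2.cvtColor(w['image'],cv2.COLOR_RGB2HSV)
m=((h[...,0]>50)&(h[...,0]<75)&(h[...,1]>120)&(h[...,2]>80)).astype(np.uint8)
for x in comps(m,80): print('green',*x,atz(w,*x[1],.073).round(4))
m=((h[...,0]>112)&(h[...,0]<132)&(h[...,1]>110)&(h[...,2]>50)).astype(np.uint8)
for x in comps(m,300): print('blue',*x,atz(w,*x[1],.160).round(4))
for c,X in((s,[.5834,.1609,.114]),(d,[.5834,.1609,.114])): q=proj(c,X);print(q.round(1),[x for x in comps(redm(c),4) if np.hypot(*(x[1]-q))<15])
```

```text
20.075 [0.4739 0.1154 0.2648] [ 1.7997e+02 -7.0000e-02  7.5400e+00] [-0.67 -0.4  -0.72] 0.0006 0.0
[ 39.6  -1.  -54.9 100.9  -0.8  79.6 -97.7]
[0.54515888 0.12601843 0.41832521]
red [52 38  3  6 11] [52.7 40.3] [0.5831 0.3202 0.114 ]
red [37 45 15  9 29] [44.7 49.1] [0.5753 0.3272 0.114 ]
red [228  56  22  25 262] [239.8  69. ] [0.5828 0.1633 0.114 ]
red [293 140  19   4  69] [301.7 141.6] [0.5291 0.1008 0.114 ]
green [294  23  25  27 511] [305.9  36. ] [0.625  0.1085 0.073 ]
blue [  0   0  24  35 662] [ 9.9 16. ] [0.5884 0.3187 0.16  ]
blue [  91    0   63   36 1644] [125.6  14.3] [0.6012 0.2402 0.16  ]
blue [ 432    0  128  173 6391] [474.9  74.4] [ 0.5952 -0.0135  0.16  ]
[230.  226.9] [(array([228, 223,   5,   9,  27], dtype=int32), array([229.9, 226.5]))]
[289.6 179.4] [(array([288, 176,   3,   9,  22], dtype=int32), array([289.2, 179.5]))]
```

Call:
drive_tool:
  moves:
    - {"x": 10,"y": 5,"z": 0,"rx": 0,"ry": 0,"rz": -0.18,"fingers": 1}
    - {"x": 20,"y": 10,"z": 0,"rx": 0,"ry": 0,"rz": -0.36,"fingers": 1}
    - {"x": 35,"y": 15,"z": 20,"rx": 0,"ry": 0,"rz": -0.54,"fingers": 1}
    - {"x": 50,"y": 20,"z": 40,"rx": 0,"ry": 0,"rz": -0.72,"fingers": 1}
    - {"x": 58,"y": 27,"z": 60,"rx": 0,"ry": 0,"rz": -0.9,"fingers": 1}
    - {"x": 58,"y": 27,"z": 75,"rx": 0,"ry": 0,"rz": -1.08,"fingers": 1}
    - {"x": 58,"y": 27,"z": 75,"rx": 0,"ry": 0,"rz": -1.26,"fingers": 1}
    - {"x": 58,"y": 27,"z": 75,"rx": 0,"ry": 0,"rz": -1.44,"fingers": 1}
    - {"x": 58,"y": 27,"z": 90,"rx": 0,"ry": 0,"rz": -1.565,"fingers": 1}
    - {"x": 58,"y": 27,"z": 130,"rx": 0,"ry": 0,"rz": -1.565,"fingers": 1}
    - {"x": 58,"y": 27,"z": 160,"rx": 0,"ry": 0,"rz": -1.565,"fingers": 1}
    - {"x": 58,"y": 27,"z": 170,"rx": 0,"ry": 0,"rz": -1.565,"fingers": 1}
    - {"x": 58,"y": 27,"z": 170,"rx": 0,"ry": 0,"rz": -1.565,"fingers": 1}

```text
time_s: 21.85
tool_pos: [0.5347, 0.0958, 0.094]
tool_rot: [-180.0, -0.0, 97.1]
force: [-0.3, -0.2, 0.3]
grip_width: 0.0005
grasp_force: 0.0
```

Descend to feel the wheel (expected at TCP z ≈ 0.080).

Call:
drive_tool:
  moves:
    - {"x": 0,"y": 0,"z": 8,"rx": 0,"ry": 0,"rz": 0,"fingers": 1}
    - {"x": 0,"y": 0,"z": 12,"rx": 0,"ry": 0,"rz": 0,"fingers": 1}
    - {"x": 0,"y": 0,"z": 14,"rx": 0,"ry": 0,"rz": 0,"fingers": 1}
    - {"x": 0,"y": 0,"z": 16,"rx": 0,"ry": 0,"rz": 0,"fingers": 1}
    - {"x": 0,"y": 0,"z": 16,"rx": 0,"ry": 0,"rz": 0,"fingers": 1}

```text
time_s: 22.48
tool_pos: [0.5347, 0.0957, 0.0784]
tool_rot: [-180.0, 0.0, 97.1]
force: [-0.8, -0.3, 3.1]
grip_width: 0.0004
grasp_force: 1.3
```

Call:
drive_tool:
  moves:
    - {"x": 0,"y": 0,"z": 1,"rx": 0,"ry": 0,"rz": 0,"fingers": 1}
    - {"x": 0,"y": 4,"z": 1,"rx": 0,"ry": 0,"rz": 0,"fingers": 1}
    - {"x": 0,"y": 8,"z": 1,"rx": 0,"ry": 0,"rz": 0,"fingers": 1}
    - {"x": 0,"y": 12,"z": 1,"rx": 0,"ry": 0,"rz": 0,"fingers": 1}
    - {"x": 0,"y": 16,"z": 1,"rx": 0,"ry": 0,"rz": 0,"fingers": 1}
    - {"x": 0,"y": 20,"z": 1,"rx": 0,"ry": 0,"rz": 0,"fingers": 1}
    - {"x": 0,"y": 22,"z": 1,"rx": 0,"ry": 0,"rz": 0,"fingers": 1}
    - {"x": 0,"y": 22,"z": 1,"rx": 0,"ry": 0,"rz": 0,"fingers": 1}

```text
time_s: 23.48
tool_pos: [0.558, 0.0986, 0.0778]
tool_rot: [179.8, -0.0, 97.0]
force: [2.7, -0.2, 5.3]
grip_width: 0.0005
grasp_force: 2.7
```

Call:
drive_tool:
  moves:
    - {"x": 0,"y": 0,"z": -10,"rx": 0,"ry": 0,"rz": 0,"fingers": 1}
    - {"x": 0,"y": 0,"z": -50,"rx": 0,"ry": 0,"rz": 0,"fingers": 1}
    - {"x": -30,"y": 0,"z": -90,"rx": 0,"ry": 0,"rz": 0,"fingers": 1}
    - {"x": -85,"y": -10,"z": -110,"rx": 0,"ry": 0,"rz": 0,"fingers": 1}
    - {"x": -85,"y": -10,"z": -110,"rx": 0,"ry": 0,"rz": 0,"fingers": 1}
    - {"x": -85,"y": -10,"z": -110,"rx": 0,"ry": 0,"rz": 0,"fingers": 1}

```text
time_s: 24.22
tool_pos: [0.5562, 0.0127, 0.1866]
tool_rot: [-179.9, -0.0, 97.0]
force: [-0.6, -0.1, -0.9]
grip_width: 0.0005
grasp_force: 0.0
```

```bash
cat > wl.py <<'E'
from g import *
import sys
n=sys.argv[1]
o=st();w=cam('wrist');dump(n,w)
print(-np.array(w['R']).T@w['t'])
W=np.array([.5453,.097,.072])
print('W crest px',proj(w,W).round(1),'ptr px',[proj(w,W-[0,0,.004]+k*.015*yh).round(1) for k in(1,-1)],'dx/mm',((proj(w,W+.01*xh)-proj(w,W))/10).round(2))
for x in comps(redm(w),8): print('red',*x,np.degrees(wheelang(w,*x[1],W)).round(1))
q=proj(w,W).astype(int);g=cv2.cvtColor(w['image'],cv2.COLOR_RGB2GRAY)
np.set_printoptions(linewidth=400)
y0,x0=q[1]-34,q[0]-44
P=g[y0:q[1]+34,x0:q[0]+44]
print(x0,y0)
for r in range(0,P.shape[0],2): print(y0+r,''.join(' .:-=+*#%@'[min(9,v//26)] for v in P[r]))
E
python3 wl.py w9
```

```text
24.225 [0.5562 0.0127 0.1866] [-1.7991e+02 -2.0000e-02  9.7000e+01] [-0.62 -0.1  -0.87] 0.0005 0.0
[0.54754845 0.08537571 0.34005658]
W crest px [276.1 103.9] ptr px [array([276.,  84.]), array([276.2, 123.7])] dx/mm [ 1.28 -0.01]
red [333   0  29  18 352] [344.5   7. ] 79.6
red [274  89   5  27 127] [275.9 102.6] -0.3
232 69
69 -----------------------------------------------------------------------:::::::::::::::::
71 ----------------------------------------------------------------------::::::::::::::::::
73 ----------------------------------------------------------------------::::::::::::::::::
75 -------------------------------------------------=-------------------:::::::::::::::::::
77 ---------------------------------------------------------------------:::::::::::::::::::
79 ------------------------------------------------------------------::::::::::::::::::::::
81 -------------------------------------------#@@#----------------:::.................:::::
83 -------....................................%@@%-..................                 .:::-
85 ------:..........................
[... 1673 characters left out ...]
    +@@%-         .........................------
123 --------.... .  . . ..  .  . .             +%@#-          ...  ..   ..  .  ......:--====
125 --------:::::::::::::::--------:::::::::::::----------::::::::::::::-====--==----=======
127 -----------------------------------------:::::-----------------=========================
129 -----------------------------------------:::::--------==================================
131 ---------------------------------======--::-============================================
133 -------========---======================================================================
135 ========================================================================================
```

Call:
drive_tool:
  moves:
    - {"x": 30,"y": 30,"z": 0,"rx": 0,"ry": 0,"rz": 0,"fingers": 1}
    - {"x": 65,"y": 60,"z": 10,"rx": 0,"ry": 0,"rz": 0,"fingers": 1}
    - {"x": 86,"y": 80,"z": 30,"rx": 0,"ry": 0,"rz": 0,"fingers": 1}
    - {"x": 86,"y": 80,"z": 70,"rx": 0,"ry": 0,"rz": 0,"fingers": 1}
    - {"x": 86,"y": 80,"z": 88,"rx": 0,"ry": 0,"rz": 0,"fingers": 1}
    - {"x": 86,"y": 80,"z": 88,"rx": 0,"ry": 0,"rz": 0,"fingers": 1}
    - {"x": 86,"y": 80,"z": 88,"rx": 0,"ry": 0,"rz": 0,"fingers": 1}

```text
time_s: 25.15
tool_pos: [0.6265, 0.1082, 0.1004]
tool_rot: [179.9, -0.0, 97.0]
force: [-0.4, 0.7, -0.5]
grip_width: 0.0007
grasp_force: 0.0
```

Run:
```python
from g import *
o=st();s=cam('scene');d=cam('side')
for n,X in (('knob',[.5834,.1609,.114]),):
    obs=[]
    for c in(s,d):
        q=proj(c,X);L=[x for x in comps(redm(c),4) if np.hypot(*(x[1]-q))<15];print(n,q.round(1),L)
        if L: obs.append((c,*L[0][1]))
    if len(obs)==2: print(tri(*obs))
```

```text
25.15 [0.6265 0.1082 0.1004] [179.9   -0.    97.04] [-0.39  0.69 -0.49] 0.0007 0.0
knob [230.  226.9] [(array([228, 223,   5,   9,  28], dtype=int32), array([229.9, 226.4]))]
knob [289.6 179.4] [(array([288, 179,   3,   6,  13], dtype=int32), array([289.4, 181.3]))]
(array([0.58483494, 0.157447  , 0.11028265]), [np.float64(3.1156448631933724), np.float64(3.115644863193635)])
```

Call:
drive_tool:
  moves:
    - {"x": 0,"y": -1,"z": 12,"rx": 0,"ry": 0,"rz": 0,"fingers": 1}
    - {"x": 0,"y": -1,"z": 18,"rx": 0,"ry": 0,"rz": 0,"fingers": 1}
    - {"x": 0,"y": -1,"z": 22,"rx": 0,"ry": 0,"rz": 0,"fingers": 1}
    - {"x": 0,"y": -1,"z": 25,"rx": 0,"ry": 0,"rz": 0,"fingers": 1}
    - {"x": 0,"y": -1,"z": 28,"rx": 0,"ry": 0,"rz": 0,"fingers": 1}
    - {"x": 0,"y": -1,"z": 29,"rx": 0,"ry": 0,"rz": 0,"fingers": 1}
    - {"x": 0,"y": -1,"z": 29,"rx": 0,"ry": 0,"rz": 0,"fingers": 1}

```text
time_s: 26.12
tool_pos: [0.6253, 0.1077, 0.0794]
tool_rot: [180.0, 0.3, 97.0]
force: [-19.3, -7.6, 54.1]
grip_width: 0.0005
grasp_force: 26.9
```

Call:
drive_tool:
  moves:
    - {"x": 0,"y": 0,"z": -15,"rx": 0,"ry": 0,"rz": 0,"fingers": 1}
    - {"x": 0,"y": 0,"z": -40,"rx": 0,"ry": 0,"rz": 0,"fingers": 1}
    - {"x": -60,"y": -30,"z": -80,"rx": 0,"ry": 0,"rz": 0,"fingers": 0.1}
    - {"x": -85,"y": -40,"z": -110,"rx": 0,"ry": 0,"rz": 0,"fingers": 0.1}
    - {"x": -85,"y": -40,"z": -110,"rx": 0,"ry": 0,"rz": 0,"fingers": 0.1}
    - {"x": -85,"y": -40,"z": -110,"rx": 0,"ry": 0,"rz": 0,"fingers": 0.1}

```text
time_s: 26.88
tool_pos: [0.5952, 0.0189, 0.1794]
tool_rot: [-180.0, -0.0, 97.0]
force: [-0.5, -0.7, -0.2]
grip_width: 0.0321
grasp_force: 0.0
```

```bash
python3 wl.py w10 | head -6
python3 - <<'E'
from g import *
w=load('w10');s=cam('scene');d=cam('side');dump('s10',s);dump('d10',d)
h=cv2.cvtColor(w['image'],cv2.COLOR_RGB2HSV)
m=((h[...,0]>50)&(h[...,0]<75)&(h[...,1]>120)&(h[...,2]>80)).astype(np.uint8)
for x in comps(m,20): print('green',*x,[atz(w,*x[1],z).round(4) for z in(.068,.073)])
for nm in('d7','d10','s7','s10'):
    c=load(nm);h=cv2.cvtColor(c['image'],cv2.COLOR_RGB2HSV)
    m=((h[...,0]>50)&(h[...,0]<75)&(h[...,1]>120)&(h[...,2]>60)).astype(np.uint8);q=proj(c,[.625,.1085,.073])
    print(nm,q.round(1),[x for x in comps(m,2) if np.hypot(*(x[1]-q))<12])
g=cv2.cvtColor(w['image'],cv2.COLOR_RGB2GRAY);q=proj(w,[.625,.1085,.07]).astype(int)
for r in range(q[1]-34,q[1]+34,2): print(r,''.join(' .:-=+*#%@'[min(9,v//26)] for v in g[r,q[0]-44:q[0]+44]) if r>=0 else '')
print(q)
X=[.5834,.1609,.114];obs=[]
for c in(s,d):
    qq=proj(c,X);L=[x for x in comps(redm(c),4) if np.hypot(*(x[1]-qq))<15];print(qq.round(1),L);obs.append((c,*L[0][1]))
print(tri(*obs))
E
```

```text
26.875 [0.5952 0.0189 0.1794] [-1.7996e+02 -3.0000e-02  9.7040e+01] [-0.55 -0.7  -0.16] 0.0321 0.0
[0.58641689 0.09153539 0.33287969]
W crest px [224.3 105.3] ptr px [array([224.1,  84.8]), array([226. , 125.6])] dx/mm [ 1.31 -0.  ]
red [274   0  22  17 307] [284.6   7. ] 88.7
red [222  90   5  28 122] [224.  103.9] -0.3
180 71
green [315  87  31  32 751] [330.1 102.8] [array([0.6258, 0.1089, 0.068 ]), array([0.625 , 0.1086, 0.073 ])]
green [378  99  10  10  78] [383.  103.6] [array([0.6664, 0.1132, 0.068 ]), array([0.6649, 0.1128, 0.073 ])]
d7 [301.6 196.2] [(array([299, 195,   5,   4,  18], dtype=int32), array([301.2, 196.5]))]
d10 [301.6 196.2] [(array([299, 195,   5,   4,  18], dtype=int32), array([301.2, 196.5]))]
s7 [235.  222.7] [(array([227, 219,   1,   2,   2], dtype=int32), array([227. , 219.5])), (array([233, 220,   6,   5,  25], dtype=int32), array([235.6, 222. ]))]
s10 [235.  222.7] [(array([227, 219,   1,   2,   2], dtype=int32), array([227. , 219.5])), (array([233, 220,   6,   5,  25], dtype=int32), array([235.6, 222. ]))]
69 -------------------------------------------
[... 2622 characters left out ...]
------------
127 -------------------::::::::::::::====++++++++++++====-:---------------------------------
129 ------------------::::::::::::::::::::::-===---::::::::---------------------------------
131 --------------------::::::::::::::::::::::::::::::::------------------------------------
133 -------------------------::::::::::::::::::::::::::-------------------------------------
135 ---------------------------:::::::::::::::::::::----------------------------------------
[329 103]
[230.  226.9] [(array([228, 223,   5,   9,  28], dtype=int32), array([229.9, 226.4]))]
[289.6 179.4] []Traceback (most recent call last):
  File "<stdin>", line 15, in <module>
IndexError: list index out of range
```

Call:
drive_tool:
  moves:
    - {"x": 20,"y": 10,"z": -10,"rx": -0.16,"ry": 0,"rz": 0,"fingers": 1}
    - {"x": 50,"y": 25,"z": -10,"rx": -0.314,"ry": 0,"rz": 0,"fingers": 1}
    - {"x": 85,"y": 44,"z": 0,"rx": -0.314,"ry": 0,"rz": 0,"fingers": 1}
    - {"x": 85,"y": 44,"z": 40,"rx": -0.314,"ry": 0,"rz": 0,"fingers": 1}
    - {"x": 85,"y": 44,"z": 75,"rx": -0.314,"ry": 0,"rz": 0,"fingers": 1}
    - {"x": 85,"y": 44,"z": 82,"rx": -0.314,"ry": 0,"rz": 0,"fingers": 1}
    - {"x": 85,"y": 44,"z": 82,"rx": -0.314,"ry": 0,"rz": 0,"fingers": 1}

```text
time_s: 27.9
tool_pos: [0.6287, 0.1095, 0.0981]
tool_rot: [162.0, -0.1, 97.1]
force: [-0.5, 0.5, 1.0]
grip_width: 0.0009
grasp_force: 0.0
```

Call:
drive_tool:
  moves:
    - {"x": 0,"y": -2.8,"z": 8.6,"rx": 0,"ry": 0,"rz": 0,"fingers": 1}
    - {"x": 0,"y": -4.0,"z": 12.4,"rx": 0,"ry": 0,"rz": 0,"fingers": 1}
    - {"x": 0,"y": -4.9,"z": 15.2,"rx": 0,"ry": 0,"rz": 0,"fingers": 1}
    - {"x": 0,"y": -4.9,"z": 15.2,"rx": 0,"ry": 0,"rz": 0,"fingers": 1}

```text
time_s: 28.4
tool_pos: [0.6295, 0.1084, 0.0827]
tool_rot: [161.9, 0.0, 97.0]
force: [-1.0, -0.2, 2.5]
grip_width: 0.0001
grasp_force: 1.8
```

Call:
drive_tool:
  moves:
    - {"x": 0,"y": -0.6,"z": 1.9,"rx": 0,"ry": 0,"rz": 0,"fingers": 1}
    - {"x": 0,"y": -1.2,"z": 3.8,"rx": 0,"ry": 0,"rz": 0,"fingers": 1}
    - {"x": 0,"y": -1.5,"z": 4.8,"rx": 0,"ry": 0,"rz": 0,"fingers": 1}
    - {"x": 0,"y": -1.5,"z": 4.8,"rx": 0,"ry": 0,"rz": 0,"fingers": 1}

```text
time_s: 28.9
tool_pos: [0.63, 0.1085, 0.0811]
tool_rot: [161.9, 0.2, 97.0]
force: [-17.0, -4.9, 32.7]
grip_width: 0.0006
grasp_force: 16.3
```

Call:
drive_tool:
  moves:
    - {"x": 0,"y": 3,"z": -9,"rx": 0,"ry": 0,"rz": 0,"fingers": 1}
    - {"x": 0,"y": 7,"z": -19,"rx": -0.1,"ry": 0,"rz": 0,"fingers": 1}
    - {"x": 0,"y": 7,"z": -19,"rx": -0.21,"ry": 0,"rz": 0,"fingers": 1}
    - {"x": 0,"y": 7,"z": -19,"rx": -0.21,"ry": 0,"rz": 0,"fingers": 1}
    - {"x": 0,"y": 7,"z": -19,"rx": -0.21,"ry": 0,"rz": 0,"fingers": 1}

```text
time_s: 29.52
tool_pos: [0.6304, 0.1082, 0.0978]
tool_rot: [150.0, 0.0, 97.0]
force: [1.7, -0.2, -0.6]
grip_width: -0.0
grasp_force: 0.0
```

Call:
drive_tool:
  moves:
    - {"x": 1,"y": -3.6,"z": 8.3,"rx": 0,"ry": 0,"rz": 0,"fingers": 1}
    - {"x": 1,"y": -4.6,"z": 10.0,"rx": 0,"ry": 0,"rz": 0,"fingers": 1}
    - {"x": 1,"y": -5.1,"z": 10.9,"rx": 0,"ry": 0,"rz": 0,"fingers": 1}
    - {"x": 1,"y": -5.1,"z": 10.9,"rx": 0,"ry": 0,"rz": 0,"fingers": 1}

```text
time_s: 30.02
tool_pos: [0.6317, 0.1098, 0.0862]
tool_rot: [149.9, -0.0, 97.1]
force: [1.9, -0.4, 1.1]
grip_width: 0.0002
grasp_force: 1.0
```

Call:
drive_tool:
  moves:
    - {"x": 0,"y": -0.7,"z": 1.3,"rx": 0,"ry": 0,"rz": 0,"fingers": 1}
    - {"x": 0,"y": -1,"z": 1.7,"rx": 0,"ry": 0,"rz": 0,"fingers": 1}
    - {"x": 0,"y": -1,"z": 1.7,"rx": 0,"ry": 0,"rz": 0,"fingers": 1}

```text
time_s: 30.4
tool_pos: [0.6312, 0.1098, 0.0839]
tool_rot: [149.9, -0.0, 97.1]
force: [2.5, -0.5, 3.0]
grip_width: 0.0007
grasp_force: 1.6
```

Call:
drive_tool:
  moves:
    - {"x": 0,"y": -0.5,"z": 0.9,"rx": 0,"ry": 0,"rz": 0,"fingers": 1}
    - {"x": 0,"y": -1,"z": 1.7,"rx": 0,"ry": 0,"rz": 0,"fingers": 1}
    - {"x": 0,"y": -1,"z": 1.7,"rx": 0,"ry": 0,"rz": 0,"fingers": 1}

```text
time_s: 30.78
tool_pos: [0.6314, 0.1099, 0.0826]
tool_rot: [149.9, 0.1, 97.1]
force: [-3.4, -1.5, 13.1]
grip_width: 0.0005
grasp_force: 6.2
```

Call:
drive_tool:
  moves:
    - {"x": 0,"y": -0.5,"z": 0.9,"rx": 0,"ry": 0,"rz": 0,"fingers": 1}
    - {"x": 0,"y": -1,"z": 1.7,"rx": 0,"ry": 0,"rz": 0,"fingers": 1}
    - {"x": 0,"y": -1,"z": 1.7,"rx": 0,"ry": 0,"rz": 0,"fingers": 1}

```text
time_s: 31.15
tool_pos: [0.6318, 0.11, 0.082]
tool_rot: [149.8, 0.2, 97.1]
force: [-14.3, -4.3, 27.2]
grip_width: 0.0006
grasp_force: 13.7
```

Call:
drive_tool:
  moves:
    - {"x": 0,"y": 5,"z": -9,"rx": 0,"ry": 0,"rz": 0,"fingers": 1}
    - {"x": 0,"y": 15,"z": -26,"rx": 0,"ry": 0,"rz": 0,"fingers": 1}
    - {"x": 0,"y": 40,"z": -70,"rx": 0,"ry": 0,"rz": 0,"fingers": 1}
    - {"x": -30,"y": 50,"z": -95,"rx": 0.18,"ry": 0,"rz": 0,"fingers": 1}
    - {"x": -80,"y": 20,"z": -110,"rx": 0.36,"ry": 0,"rz": 0,"fingers": 1}
    - {"x": -100,"y": 0,"z": -120,"rx": 0.524,"ry": 0,"rz": 0,"fingers": 1}
    - {"x": -100,"y": 0,"z": -120,"rx": 0.524,"ry": 0,"rz": 0,"fingers": 1}
    - {"x": -100,"y": 0,"z": -120,"rx": 0.524,"ry": 0,"rz": 0,"fingers": 1}

```text
time_s: 32.15
tool_pos: [0.5822, 0.0055, 0.1822]
tool_rot: [180.0, -0.1, 97.2]
force: [-1.0, 0.3, -0.2]
grip_width: 0.0007
grasp_force: 0.0
```

```bash
python3 wl.py w11
python3 - <<'E'
from g import *
s=cam('scene');d=cam('side')
s0=load('s8');d0=load('d8')
def f(c,X,m,r=15):
    q=proj(c,X);return q.round(1),[x for x in comps(m,4) if np.hypot(*(x[1]-q))<r]
X=[.5834,.1609,.114]
for c in(s0,s,d0,d): print('knob',*f(c,X,redm(c)))
def bl(c):
    h=cv2.cvtColor(c['image'],cv2.COLOR_RGB2HSV);return ((h[...,0]>112)&(h[...,0]<132)&(h[...,1]>90)&(h[...,2]>40)).astype(np.uint8)
for c in(s0,s,d0,d):
    print('capS',*f(c,[.612,.245,.16],bl(c),10));print('capP',*f(c,[.599,.338,.16],bl(c),10))
E
```

```text
32.15 [0.5822 0.0055 0.1822] [ 1.7998e+02 -1.0000e-01  9.7230e+01] [-1.01  0.29 -0.16] 0.0007 0.0
[0.57309026 0.0778698  0.33579178]
W crest px [243.5  89.4] ptr px [array([243.4,  68.8]), array([244.5, 110.2])] dx/mm [1.31 0.  ]
red [241  74   5  28 130] [243.1  87.2] -0.6
199 55
55 ------------------------------------------------------------------------::::::::::::::::
57 ------------------------------------------------------------------------::::::::::::::::
59 ------------------------------------------------------------------------::::::::::::::::
61 -----------------------------------------------------------------------:::::::::::::::::
63 -----------------------------------------------------------------------:::::::::::::::::
65 --------------------------------------------+++---------------------::::::::::::::::::::
67 --------:....................:.....:..:.:::-@@@*::::::::::::::::::::..................::
69 -------............ ...................... :@@@*:...................                  .:
71 -------.....               . .              =++=:.                             
[... 2514 characters left out ...]
.6 179.4] [(array([288, 176,   3,   9,  22], dtype=int32), array([289.2, 179.5]))]
knob [289.6 179.4] []
capS [204.4 223.7] [(array([200, 219,  11,  13, 111], dtype=int32), array([205.2, 224.9]))]
capP [183.6 238.3] [(array([178, 234,  12,  13, 126], dtype=int32), array([183.9, 240.1]))]
capS [204.4 223.7] [(array([200, 219,  11,  13, 116], dtype=int32), array([205.2, 224.8]))]
capP [183.6 238.3] [(array([178, 234,  12,  13, 125], dtype=int32), array([183.8, 240.1]))]
capS [296.1 157.5] [(array([292, 155,   7,   8,  39], dtype=int32), array([294.9, 158.2]))]
capP [291.4 146.6] [(array([287, 145,   8,   6,  35], dtype=int32), array([290.5, 147.3]))]
capS [296.1 157.5] []
capP [291.4 146.6] []
```

```bash
python3 -c "
from cell import workorder
print(workorder.sign_off())"
```

```text
the job is handed in; nothing more can be done
None
```

I handed the job in at 32 s: bottle seated on both pads, bar home on its stop, red ridge within about 2° of the pointer, start fully pressed last and released. Before that, two start presses caught the button's collar, the first reaching 54 N at the closed fingertips, and the verdict wasn't shown.

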